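Open two leaning canisters and stand their lids in the rack

ROBOT

A 7-joint arm with a two-finger parallel gripper is mounted at the origin on the work surface. World frame = base frame: x ahead of the robot, y to its left, z up, the work surface at z = 0. Lengths are in mm, angles in rad, forces in N, time in s.
With the tool pointing down it reaches from about 400 to 850 mm from the base axis. Payload 4.5 kg.
Tool frame: the origin (TCP) lies midway between the tips of the shut fingers; the grasp point (between the pads) lies 19 mm behind it (env.tcp_to_grasp is the distance from the TCP to the grasp point, in mm); z points along the fingers, y is the line along which they close (so a half turn about z gives the same grasp; the last joint's range is limited). The gripper opens to 88 mm and grips with 3 to 60 N. Pads are 18 mm wide; open, the fingers measure 123 mm over their backs; the gripper's body (75 mm by 187 mm) begins 45 mm behind the grasp point.
Start: joints at [1.149, 0.689, -0.195, 1.565, 0.157, 0.902, -0.215], TCP at [275.144, -561.203, 238.743] pointing down, gripper open.
Joint ranges: [-3.01, 3.01], [-0.46, 2.08], [-1.47, 1.51], [0.13, 2.56], [-1, 4.14], [0.04, 2.09], [-2.66, 2.66]. Speed limits (rad/s): [2.57, 2.57, 3.14, 3.14, 3.14, 3.14, 3.14].

INTERFACE

Orientations are given as a unit quaternion [x, y, z, w].
In Python, from station import env gives the robot as it stands.
- The arm moves only by the shell command python3 inch.py 'ROWS'. ROWS is a JSON list of rows, 1 to 8 of them, each of 7 numbers: the finger opening in mm, then dx, dy, dz in mm, then a rotation vector rx, ry, rz in rad; each row is the pose to reach, as a shift and turn from the pose commanded when the command began, along the tool's axes at that moment; what a row does not reach only later rows make up. A row lasts 1/8 s, in which the tool goes at most 62.5 mm and 0.188 rad, less where a joint would pass 70% of its speed; a pose out of reach is approached as far as the arm can. The fingers move at their own pace and stop on an object; the grip force is fixed at half the most. Time passes only in rows, so rows that do not move let the fingers close. It prints the time, the measured TCP pose, the force, the opening and the grip force at its end.
- env.state(): the state, without advancing time (a new reading comes with each control period).
- env.grab_frame(name): name is "side" or "top"; returns the picture (480x640x3 uint8, red, green, blue); there is no depth.
- env.get_calibration(name): a dict with "fx", "fy", "cx", "cy" (pixels), "rvec" (rotation vector, rad) and "tvec" (3), from world to camera coordinates, as OpenCV has them. Camera axes: x right, y down, z forward; pixel columns grow to the right and rows downward; lengths in mm; the calibration is good to about 2 mm. A picture is of the moment at which its call begins. get_calibration takes no time and is no camera call.
- env.sign_off(): hands the job in; it is judged then, once.
The state is a dict: "t": time; "q": joint angles; "qvel": joint speeds; "joint_efforts": joint torques, N m; "tcp_pos": TCP position; "tool_rot": TCP orientation; "force": force on the tool from outside, world axes, zero at the start; "moment": the same for the moment, N m; "width": finger opening in mm; "gripper_force": force on a finger pad.
Only numpy, scipy, OpenCV 4.12 (cv2) and the standard library are available. Lean on these libraries where they do the work, as an engineer would, in place of code of your own. Each camera call takes 0.05 s, during which the arm holds its last target. There are 200 camera calls.

TASK

Open both canisters: lift the green lid and the red lid off, and stand each one gently on edge in its own free slot of the small lid rack, upright between the tines, with its handle facing the rack's open front, away from the saucer. Do not drop a lid or lay it on the bench, and leave the saucer in the rear slot, the glue jar, the wooden mould block and the blue tin where they are.

Things in the scene. Friction and masses are not known exactly. Their poses are not given: they have to be found in the camera images.
- green_lid: Loose green lid, about 140 g: disc 116 mm across, 8 mm thick, with a cork plug (92 mm across, 6 mm deep) below and a pale wooden tab handle on top. Origin: centre of the disc's underside, where disc meets plug. z: out of the lid on the handle side; x: along the tab's width; y: through its thickness. At the start x points up the slope, within about 17 degrees.
- red_lid: Loose red lid, about 140 g: disc 116 mm across, 8 mm thick, with a cork plug (92 mm across, 6 mm deep) below and a pale wooden tab handle on top. Origin: centre of the disc's underside, where disc meets plug. z: out of the lid on the handle side; x: along the tab's width; y: through its thickness. At the start x points up the slope, within about 17 degrees.
- green_lid_handle (a point): Centre of the green lid's tab handle, 23 mm from the lid's origin along its z. The tab is 38 mm wide (lid x), 14 mm thick (lid y) and 30 mm tall (lid z = 8 to 38 mm). Axes as the lid's.
- red_lid_handle (a point): Centre of the red lid's tab handle, 23 mm from the lid's origin along its z. The tab is 38 mm wide (lid x), 14 mm thick (lid y) and 30 mm tall (lid z = 8 to 38 mm). Axes as the lid's.
- green_canister: Fixed white round canister with a green band, 106 mm across, 90 mm tall, leaning 35 degrees from vertical in a fixed wooden stand (foot 150 x 130 mm). Origin: centre of the canister's bottom, 45 mm above the bench; z: along its leaning axis, out of the mouth; it leans roughly towards the robot. The green lid starts on its mouth, plug inside (98 mm bore, 3 mm slack).
- red_canister: Fixed white round canister with a red band, 106 mm across, 90 mm tall, leaning 35 degrees from vertical in a fixed wooden stand (foot 150 x 130 mm). Origin: centre of the canister's bottom, 45 mm above the bench; z: along its leaning axis, out of the mouth; it leans roughly towards the robot. The red lid starts on its mouth, plug inside (98 mm bore, 3 mm slack).
- rack: Fixed lid rack. Origin: on the bench under its middle; x runs from its open front (roughly facing the robot) to its rear, y across it, z up. Two rails (4 mm radius, axes 20 mm up, 170 mm long) along x at y = +-42 mm carry thin upright tines, tops 54.5 mm up, which bound three slots 20 mm wide in the clear, at x = -45 (front), +15 (middle) and +58 mm (rear, taken by the saucer).
- slot_front (a point): Centre of the free front slot at the height of a seated lid's centre (65.6 mm above the bench); axes as the rack's. A lid stands with its edge on both rails, disc and plug (14 mm together) between the tines, its origin at this point, its z along the rack's -x, turned anyhow about z. A lid standing here blocks a gripper's way to the middle slot.
- slot_middle (a point): Centre of the free middle slot, 60 mm behind the front slot, likewise; its lid's handle reaches 38 mm forward, short of the front slot.
- saucer: White saucer, 116 mm across, 16 mm thick, standing in the rear slot; loose, leave it. Origin: centre of its underside; z towards the rack's front.
- glue_jar: Closed glue jar with a yellow cap, 60 mm across, 110 mm tall, loose, upright; origin under its centre.
- mould_block: Wooden mould block, 90 x 200 x 50 mm (x, y, z), loose; origin under its centre.
- blue_tin: Blue round tin, 48 mm across, 75 mm tall, loose, upright; origin under its centre.

How it is judged (in metres and radians):
At the end, for the whole second after the job is handed in: Each lid stands in the front or the middle rack slot (its origin within 16 mm of the slot's centre point), on edge (axis within 0.3 rad of the rack's x), its handle to the rack's front, at rest and let go (((distance between green_lid and slot_front below 0.016 m and x of green_lid_handle in the frame of slot_front below -0.012 m) or (distance between green_lid and slot_middle below 0.016 m and x of green_lid_handle in the frame of slot_middle below -0.012 m)) and angle between the z axis of each of green_lid, red_lid and the x axis of rack, either way round below 0.3 rad and linear speed of each of green_lid, red_lid below 0.02 m/s and ((distance between red_lid and slot_front below 0.016 m and x of red_lid_handle in the frame of slot_front below -0.012 m) or (distance between red_lid and slot_middle below 0.016 m and x of red_lid_handle in the frame of slot_middle below -0.012 m))); the robot touches nothing.
It fails at once if the glue jar, mould block or blue tin is moved more than 30 mm or tipped (distance of any of glue_jar, mould_block, blue_tin from where it was at the start of the episode above 0.03 m or angle between any of glue_jar, mould_block, blue_tin's own z axis and vertical above 0.35 rad).
It fails at once if the saucer is moved more than 25 mm (distance of saucer from where it was at the start of the episode above 0.025 m).
It fails at once if a lid is laid or dropped on the bench (its origin lower than 50 mm) (height (world z) of any of green_lid, red_lid below 0.05 m).
It fails at once if a lid is knocked or pressed hard on the rack (over 40 N) (contact force between any of green_lid, red_lid and rack above 40 N).
It also fails if it takes over 72 s, if anything falls off the work surface, if the arm or the gripper's body presses on something with over 40 N, if the wrist force passes 120 N, or if a joint passes its speed limit or range.

## Working session

There is one attempt and no reset: what is moved stays moved. The work goes in short steps, Python scripts to look and compute and a shell command to move; the robot and the scene stay as the last step left them, time stands still between calls to the robot, and variables do not carry over. Pictures are saved under pics/ and viewed, at most 14 in all, crops included, and the job is handed in when it is done.

```bash
ls; mkdir -p pics; python3 - <<'E'
from station import env
import cv2
for n in ("side","top"):
    cv2.imwrite(f"pics/{n}0.png",env.grab_frame(n)[:,:,::-1]); print(n,env.get_calibration(n))
print(env.state())
E
```

```text
inch.py
pics
station.py
side {'fx': 540.6163831871148, 'fy': 540.6163831871148, 'cx': 324.18134574419724, 'cy': 244.13814181481843, 'rvec': array([ 2.25160162, -0.13082657,  0.08616796]), 'tvec': array([-606.32988533,  126.06669502, 1042.61872033])}
top {'fx': 576.6666995934364, 'fy': 576.6666995934364, 'cx': 324.39347372455603, 'cy': 237.7765754010019, 'rvec': array([ 2.16258252, -2.10283681,  0.19269929]), 'tvec': array([ -11.14505758,  625.25721295, 1192.90003967])}
{'t': 0.1, 'q': array([ 1.14880159,  0.68987377, -0.19455506,  1.56623349,  0.15727945,
        0.90254842, -0.21512933]), 'qvel': array([ 0.00155378, -0.00256182,  0.00012091, -0.00260498,  0.00088245,
        0.00145253,  0.00054867]), 'joint_efforts': array([-3.19826904e-03, -5.28501177e+01, -1.27159953e+00, -1.53836596e+01,
       -5.25943469e-02,  1.94116823e-03,  4.53813107e-05]), 'tcp_pos': array([ 274.83408251, -560.68346651,  238.00932312]), 'tool_rot': array([ 9.74136427e-01,  2.25959118e-01, -2.34206874e-04, -8.02567521e-04]), 'force': array([ 0.59897021, -0.2891194 , -0.26470999]), 'moment': array([0.035387  , 0.00901978, 0.02844794]), 'gripper_force': 0.0, 'width': 88.16670612768678}
```
View pics/side0.png

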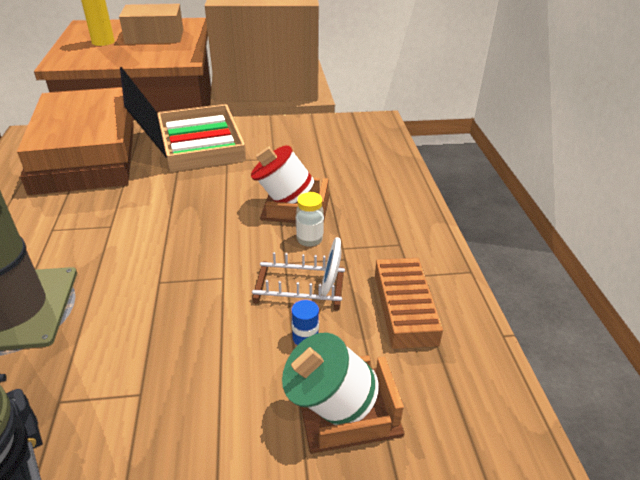

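View pics/top0.png

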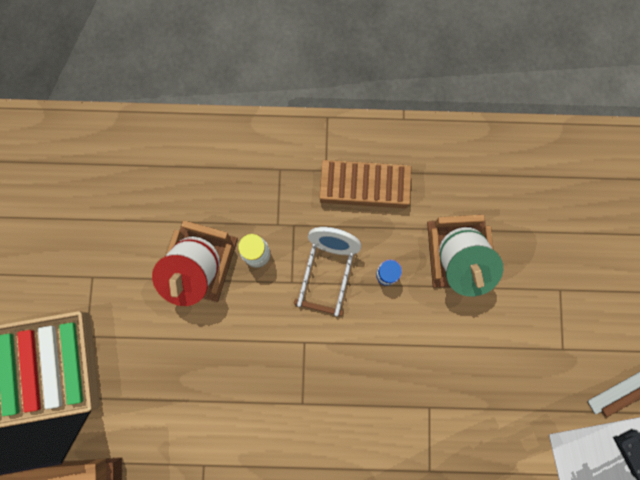

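The side view has x to the right and y going away from the camera. It shows the green lid at about (322,370) with its tab at (307,362), the red lid at (275,163), and the rack at (300,280). The top view has x up and y to the left, with the green lid at (474,268), the red lid at (180,275) and the rack at (330,270). I'll zoom in on the tabs and the rack.

```bash
python3 - <<'E'
import cv2,numpy as np
s=cv2.imread("pics/side0.png");t=cv2.imread("pics/top0.png")
def c(im,x,y,w,h,W,H): return cv2.resize(im[y:y+h,x:x+w],(W,H),interpolation=cv2.INTER_CUBIC)
m=np.zeros((600,800,3),np.uint8)
m[:300,:400]=c(s,280,330,80,60,400,300); m[:300,400:]=c(t,440,230,80,60,400,300)
m[300:,:400]=c(s,240,140,80,60,400,300); m[300:,400:]=c(t,140,240,80,60,400,300)
cv2.imwrite("pics/tabs.png",m)
m=np.zeros((600,800,3),np.uint8)
m[:,:400]=c(t,290,220,80,120,400,600)
m[:300,400:]=c(s,250,240,100,75,400,300)
cv2.imwrite("pics/rack.png",m)
E
```

View pics/tabs.png

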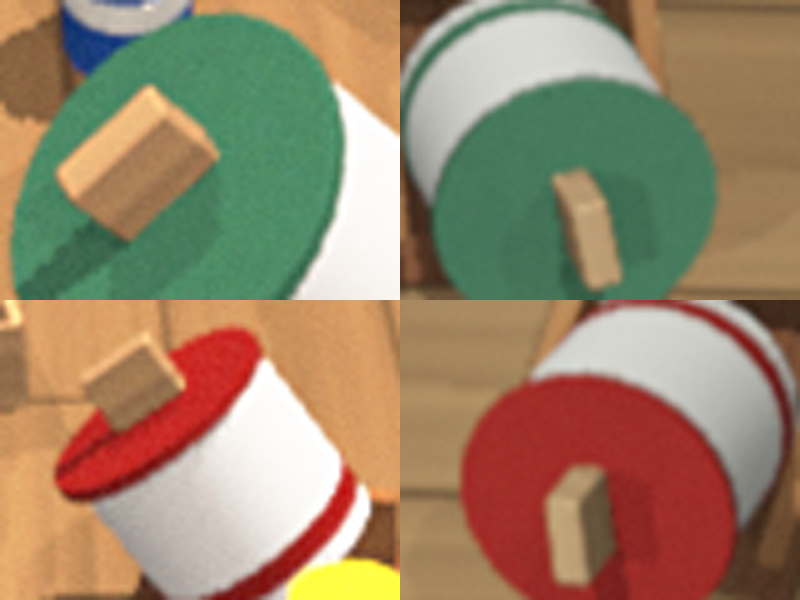

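View pics/rack.png

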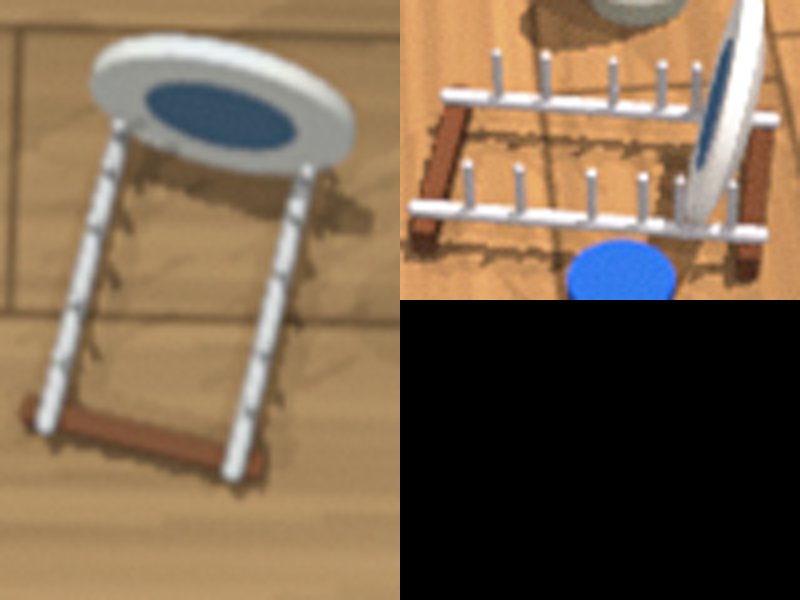

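The first crop shows both tab outlines clearly. The second shows the rail ends and tine tops. I'll fit poses to them now.

```bash
cat > h.py <<'E'
import cv2,numpy as np
from scipy.spatial.transform import Rotation as R
from scipy.optimize import least_squares,minimize
from station import env
CAL={n:env.get_calibration(n) for n in("side","top")}
def proj(n,P):
    c=CAL[n];K=np.array([[c["fx"],0,c["cx"]],[0,c["fy"],c["cy"]],[0,0,1.]])
    return cv2.projectPoints(np.asarray(P,float).reshape(-1,3),c["rvec"],c["tvec"],K,None)[0][:,0]
a=np.linspace(0,2*np.pi,60,endpoint=False)
CIRC=np.c_[np.cos(a),np.sin(a)]
DISC=np.vstack([np.c_[58*CIRC,0*a+z] for z in(0,8)])
TAB=np.array([[x,y,z] for x in(-19,19) for y in(-7,7) for z in(8,38)],float)
def hullmask(p,o,S=4,sz=(480,480)):
    m=np.zeros(sz,np.uint8);cv2.fillConvexPoly(m,cv2.convexHull(np.round((p-o)*S*16).astype(np.int32)),1,shift=4);return m>0
def iou(a,b): return (a&b).sum()/(a|b).sum()
def lidmask(im,col):
    h=cv2.cvtColor(im,cv2.COLOR_RGB2HSV).astype(int)
    m=((h[...,0]>60)&(h[...,0]<95)&(h[...,1]>90)) if col=="g" else (((h[...,0]<5)|(h[...,0]>174))&(h[...,1]>170))
    return m.astype(np.uint8)
def big(m,near):
    n,l,s,c=cv2.connectedComponentsWithStats(m)
    i=1+np.argmin([np.hypot(*(c[k]-near))-s[k,4]*.05 for k in range(1,n)]);return l==i
E
cat > fit.py <<'E'
from h import *
import json
tabs={"g":{"side":(280,330,[(150,85),(217,155),(130,240),(58,175)]),"top":(440,230,[(153,177),(183,168),(207,205),(222,280),(190,290)])},
"r":{"side":(240,140,[(82,85),(150,33),(185,85),(120,133),(105,115)]),"top":(140,240,[(147,210),(173,168),(210,170),(212,240),(185,285),(155,280)])}}
near={"g":{"side":(330,370),"top":(474,268)},"r":{"side":(275,163),"top":(180,275)}}
ims={n:cv2.imread(f"pics/{n}0.png")[:,:,::-1].copy() for n in("side","top")}
out={}
for c in "gr":
    D={}
    for n in("side","top"):
        m=big(lidmask(ims[n],c),near[c][n]);ys,xs=np.nonzero(m);o=np.array([xs.min()-10,ys.min()-10])
        pts=np.vstack([np.c_[xs+dx,ys+dy] for dx in(-.5,.5) for dy in(-.5,.5)])
        x0,y0,p=tabs[c][n];t=np.array(p)/5+[x0-.5,y0-.5]
        D[n]=(o,hullmask(pts,o),hullmask(t,o),cv2.convexHull(pts.astype(np.float32))[:,0])
        print(c,n,m.sum(),xs.min(),xs.max(),ys.min(),ys.max())
    def pose(p):
        x,y,psi,g=p; # lean yaw psi: direction of lean; lid x up-slope
        ax=np.array([np.cos(psi)*np.sin(.6109),np.sin(psi)*np.sin(.6109),np.cos(.6109)])
        up=np.cross(np.cross(ax,[0,0,1]),ax);up/=np.linalg.norm(up)
        M=np.c_[up,np.cross(ax,up),ax]@R.from_euler("z",g).as_matrix()
        return np.array([x,y,0])+ax*90+[0,0,45],M
    def f(p,full=False):
        o3,M=pose(p);e=[]
        for n,(o,hm,tm,_) in D.items():
            e+=[iou(hullmask(proj(n,DISC@M.T+o3),o),hm),iou(hullmask(proj(n,TAB@M.T+o3),o),tm)]
        return e if full else -sum(e)
    best=None
    for psi in(np.pi-.5,np.pi,np.pi+.5):
        # start from intersecting rays at z~119
        def g(q): return np.concatenate([(proj(n,[*q])[0]-near[c][n]) for n in D])
        q=least_squares(g,[550,0,122]).x
        p0=[q[0]-52*np.cos(psi),q[1]-52*np.sin(psi),psi,0]
        r=minimize(f,p0,method="Nelder-Mead",options=dict(initial_simplex=np.array([p0]+[np.array(p0)+d for d in np.diag([15,15,.2,.2])]),maxiter=400,xatol=.02,fatol=1e-4))
        if best is None or r.fun<best.fun: best=r
    o3,M=pose(best.x);print(c,best.x.round(3),np.round(f(best.x,True),3),"lid",o3.round(1),"x",M[:,0].round(3),"y",M[:,1].round(3),"z",M[:,2].round(3))
    out[c]=dict(p=o3.tolist(),M=M.tolist(),base=best.x.tolist())
T=np.array([-57,-33,3,27,46,70.])
P=[];U=[]
for (x,y,z),u in zip([(-85,42,20),(85,42,20),(-85,-42,20),(85,-42,20)],[(43,95),(378,120),(11,207),(367,233)]):P.append((x,y,z));U.append(("side",np.array(u)/4+[249.5,239.5]))
for x,u in zip(T[:5],[(97,52),(146,55),(214,60),(262,63),(297,65)]):P.append((x,42,54.5));U.append(("side",np.array(u)/4+[249.5,239.5]))
for x,u in zip(T,[(68,162),(119,168),(191,172),(243,176),(281,180),(333,183)]):P.append((x,-42,54.5));U.append(("side",np.array(u)/4+[249.5,239.5]))
for (x,y,z),u in zip([(-85,42,20),(-85,-42,20)],[(45,430),(233,476)]):P.append((x,y,z));U.append(("top",np.array(u)/5+[289.5,219.5]))
P=np.array(P,float)
def rr(p):
    W=P@R.from_euler("z",p[2]).as_matrix().T+[p[0],p[1],0]
    return np.concatenate([(proj(n,W[i:i+1])[0]-u)*(2 if n=="top" else 1) for i,(n,u) in enumerate(U)])
r=least_squares(rr,[570,0,0],x_scale=[10,10,.1]);print("rack",r.x.round(3),r.fun.round(1))
out["rack"]=r.x.tolist()
for nm,ps,pt,z in[("jar cap",(310,201),(252,248),110),("tin",(306,309),(390,270),75)]:
    print(nm,least_squares(lambda q:np.concatenate([proj("side",[*q])[0]-ps,proj("top",[*q])[0]-pt]),[550,0,z]).x.round(0))
json.dump(out,open("scene.json","w"))
E
python3 fit.py
```

```text
g side 2969 283 347 333 405
g top 1859 447 502 247 295
g [ 6.09278e+02 -2.93666e+02  3.24200e+00  3.13000e-01] [0.934 0.803 0.927 0.843] lid [ 557.9 -298.8  118.7] x [0.745 0.384 0.546] y [-0.346  0.921 -0.177] z [-0.571 -0.057  0.819]
r side 540 251 291 146 179
r top 1824 152 206 256 305
r [5.71869e+02 2.81208e+02 2.85800e+00 1.16000e-01] [0.939 0.773 0.925 0.875] lid [522.3 295.7 118.7] x [ 0.813 -0.117  0.57 ] y [ 0.187  0.98  -0.066] z [-0.551  0.161  0.819]
rack [ 5.58301e+02  5.17000e-01 -2.03000e-01] [-0.1  1.1 -2.5  0.2  0.6  1.3 -2.   0.7 -1.   0.1 -1.6  0.1 -1.  -0.
 -1.3 -0.  -0.7  0.1 -0.4  0.6 -0.8 -0.1 -0.1  0.2 -0.7  0.  -0.3 -0.3
 -0.8 -0.2 -0.1 -3.2 -0.2 -3.8]
jar cap [594. 156. 105.]
tin [ 559. -134.   76.]
```

```bash
cat > ov.py <<'E'
from h import *
import json
s=json.load(open("scene.json"))
def draw(ims,S=5):
    o=np.zeros((600,800,3),np.uint8)
    for i,(n,c,x0,y0) in enumerate([("side","g",280,330),("top","g",440,235),("side","r",240,140),("top","r",140,250)]):
        k=cv2.resize(ims[n][y0:y0+60,x0:x0+80],(400,300),interpolation=cv2.INTER_CUBIC)
        p=np.array(s[c]["p"]);M=np.array(s[c]["M"])
        for Q in(DISC[:60],DISC[60:],TAB[[0,2,6,4]],TAB[[1,3,7,5]]):
            cv2.polylines(k,[np.round((proj(n,Q@M.T+p)-[x0-.5,y0-.5])*5).astype(int)],True,(255,255,0),1)
        o[i//2*300:i//2*300+300,i%2*400:i%2*400+400]=k
    return o
ims={n:cv2.imread(f"pics/{n}0.png") for n in("side","top")}
cv2.imwrite("pics/ov1.png",draw(ims))
E
python3 ov.py
```

```text
(no output)
```

View pics/ov1.png

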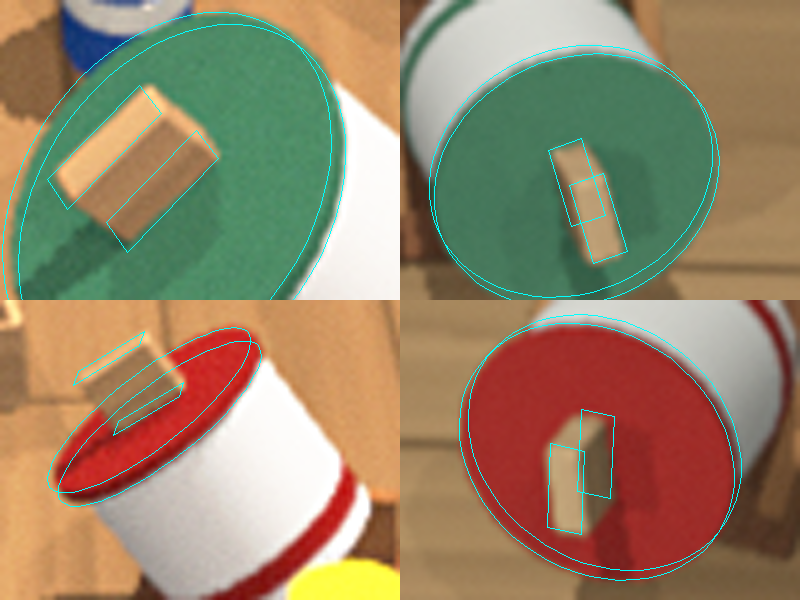

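The overlay fits to within about 2 px, but the model discs come out slightly large along the lean direction. I'll free the lean, height and radius to find out why.

```bash
python3 - <<'E'
s=open("fit.py").read()
s=s.replace("x,y,psi,g=p;","x,y,psi,g,ln,dz,sc=p;").replace(".6109","ln").replace("[0,0,45],M","[0,0,45+dz],M")
s=s.replace("psi,0]","psi,0,.61,0,1]").replace("[15,15,.2,.2]","[15,15,.2,.2,.1,8,-.03]").replace("maxiter=400","maxiter=1500")
s=s.replace("DISC@M","(DISC*[p[6],p[6],1])@M").replace('h=cv2','h=cv2')
open("fit2.py","w").write(s.replace('"scene.json"','"scene2.json"'))
E
python3 fit2.py | grep lid; sed -i 's/scene.json/scene2.json/;s/ov1/ov2/' ov.py; python3 ov.py
```

```text
-1.32100e+00  9.75000e-01] [0.954 0.824 0.945 0.824] lid [ 557.4 -298.7  119.4] x [0.772 0.372 0.515] y [-0.338  0.927 -0.164] z [-0.538 -0.047  0.842]
 9.38000e-01] [0.93  0.784 0.904 0.893] lid [523.1 296.3 119.2] x [ 0.806 -0.091  0.585] y [ 0.148  0.988 -0.05 ] z [-0.574  0.127  0.809]
```

View pics/ov2.png

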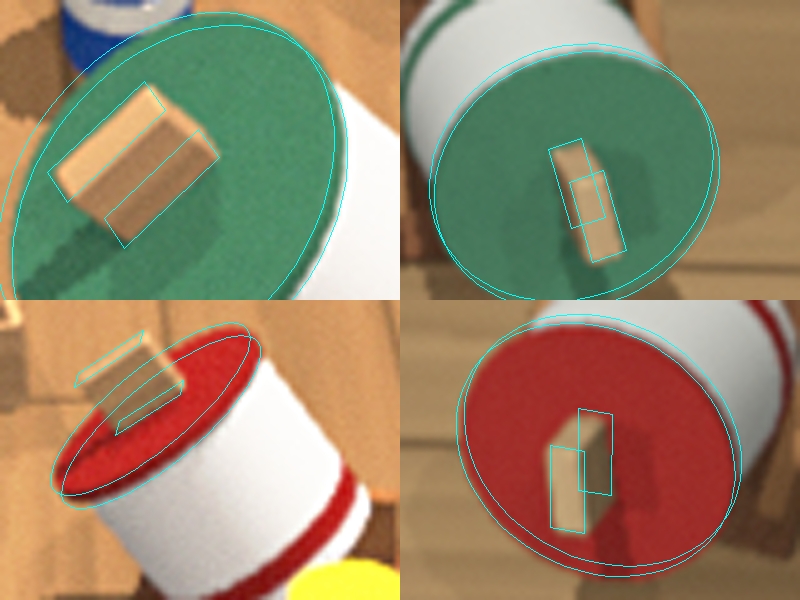

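The positions agree to about 1 mm either way, which is good enough. My plan is to grip each tab with the tool tilted 50° about the tab's y axis, coming from the upslope side. That gives a near-vertical tool at the grasp and a tool 50° below horizontal at the rack.

```bash
cat > go.py <<'E'
from h import *
import json,sys
s=json.load(open("scene.json"));TH=np.radians(50);ZG=30.
def tool(M): # tool axes when gripping a lid with axes M
    z=-np.cos(TH)*M[:,2]-np.sin(TH)*M[:,0];y=-M[:,1];return np.c_[np.cross(y,z),y,z]
def lidpose(c,back=0): # tcp pose for grasp on lid, backed off along tool z
    M=np.array(s[c]["M"]);T=tool(M);return np.array(s[c]["p"])+ZG*M[:,2]+(19-back)*T[:,2],T
def slot(xs,up=0,off=(0,0,0)): # tcp pose with lid origin at slot x=xs, raised
    Rk=R.from_euler("z",s["rack"][2]).as_matrix();M=np.c_[[0,0,1],-Rk[:,1],-Rk[:,0]]
    M=np.c_[M[:,0],np.cross(M[:,2],M[:,0]),M[:,2]];T=tool(M)
    p=np.array([s["rack"][0],s["rack"][1],0])+Rk@(np.array([xs,0,65.6+up])+off)
    return p+ZG*M[:,2]+19*T[:,2],T
def rows(*targets):
    st=env.state();p=st["tcp_pos"];T=R.from_quat(st["tool_rot"])
    print("t",round(st["t"],2),"q",st["q"].round(2))
    for P,M in targets: 
        r=(T.inv()*R.from_matrix(M)).as_rotvec()
        print("target",P.round(0),"row",T.inv().apply(P-p).round(1),r.round(3),"rows>=",round(max(np.linalg.norm(P-p)/62.5,np.linalg.norm(r)/.188),1))
E
python3 - <<'E'
from go import *
rows(lidpose("g",80),lidpose("g",0),slot(15,110),slot(15,0))
E
```

```text
t 0.1 q [ 1.15  0.69 -0.19  1.57  0.16  0.9  -0.22]
target [ 553. -285.  201.] row [ 371.4 -125.1   37.3] [-0.164 -0.292  0.121] rows>= 6.3
target [ 537. -305.  125.] row [ 347.7 -113.6  112.8] [-0.164 -0.292  0.121] rows>= 6.1
target [556.   1. 161.] row [ 499.4 -380.7   77.6] [-0.231  0.673  0.631] rows>= 10.1
target [556.   1.  51.] row [ 499.4 -380.5  187.6] [-0.231  0.673  0.631] rows>= 10.5
```

```bash
python3 inch.py '[[88,186,-62,19,-0.08,-0.15,0.06],[88,371.4,-125.1,37.3,-0.164,-0.292,0.121],[88,371.4,-125.1,37.3,-0.164,-0.292,0.121],[88,371.4,-125.1,37.3,-0.164,-0.292,0.121],[88,371.4,-125.1,37.3,-0.164,-0.292,0.121],[88,371.4,-125.1,37.3,-0.164,-0.292,0.121],[88,371.4,-125.1,37.3,-0.164,-0.292,0.121],[88,371.4,-125.1,37.3,-0.164,-0.292,0.121]]'
python3 - <<'E'
from go import *
rows(lidpose("g",80),lidpose("g",0))
st=env.state();P=st["tcp_pos"]-19*R.from_quat(st["tool_rot"]).as_matrix()[:,2]
print(P)
E
```

```text
t: 1.1
tcp_pos: [557.0, -280.2, 199.8]
tool_rot: [0.972, 0.168, -0.122, 0.111]
force: [-1.0, 0.0, 0.2]
width: 88.2
gripper_force: 0.0
t 1.1 q [ 0.19  0.79  0.09  1.54  0.29  0.97 -1.16]
target [ 553. -285.  201.] row [-5.1  3.1  0.9] [ 0.    -0.004  0.008] rows>= 0.1
target [ 537. -305.  125.] row [-5.5  3.1 80.9] [ 0.    -0.004  0.008] rows>= 1.3
[ 560.76041856 -275.32048466  217.79599253]
```

```bash
python3 inch.py '[[88,0,0,0,0,0,0],[88,0,0,0,0,0,0]]'
python3 - <<'E'
from go import *
rows(lidpose("g",80),lidpose("g",0))
for n in("side","top"): cv2.imwrite(f"pics/{n}1.png",env.grab_frame(n)[:,:,::-1])
s_=cv2.imread("pics/side1.png")[250:430,220:460];t_=cv2.imread("pics/top1.png")[180:340,380:600]
cv2.imwrite("pics/a1.png",np.hstack([cv2.resize(s_,(400,300)),cv2.resize(t_,(400,300))]))
E
```

```text
t: 1.35
tcp_pos: [551.9, -287.4, 201.7]
tool_rot: [0.972, 0.162, -0.124, 0.113]
force: [0.2, -0.9, 0.1]
width: 88.0
gripper_force: 0.0
t 1.35 q [ 0.19  0.79  0.1   1.54  0.29  0.97 -1.16]
target [ 553. -285.  201.] row [ 2.1 -2.  -0.2] [ 0.001  0.001 -0.003] rows>= 0.0
target [ 537. -305.  125.] row [ 2.2 -2.2 79.8] [ 0.001  0.001 -0.003] rows>= 1.3
```

View pics/a1.png

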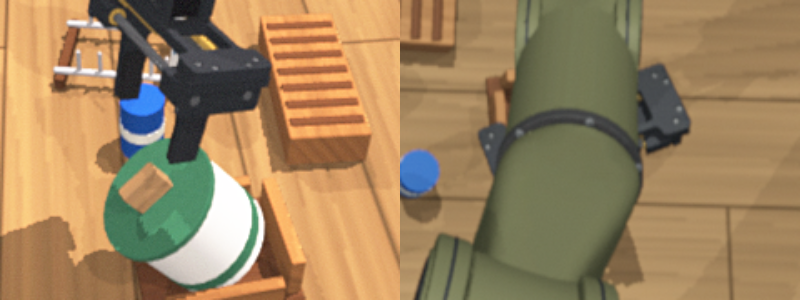

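The side crop shows the fingers straddling the tab direction above the green lid. Next I'll go in and close.

```bash
python3 inch.py '[[88,0,0,50,0,0,0],[60,0,0,65,0,0,0],[50,0,0,80,0,0,0],[50,0,0,80,0,0,0],[50,0,0,80,0,0,0]]'; python3 inch.py '[[0,0,0,0,0,0,0],[0,0,0,0,0,0,0],[0,0,0,0,0,0,0],[0,0,0,0,0,0,0],[0,0,0,0,0,0,0],[0,0,0,0,0,0,0]]'
python3 - <<'E'
from go import *
rows(lidpose("g",0),slot(15,150),slot(15,0))
T=R.from_quat(env.state()["tool_rot"]);M=np.array(s["g"]["M"])
print("lid z in tool",T.inv().apply(M[:,2]),"world up in tool",T.inv().apply([0,0,1]))
E
```

```text
t: 2.08
tcp_pos: [538.4, -306.0, 126.7]
tool_rot: [0.972, 0.164, -0.122, 0.113]
force: [0.5, 0.4, 0.5]
width: 50.9
gripper_force: 0.0
t: 2.82
tcp_pos: [537.1, -305.6, 125.9]
tool_rot: [0.972, 0.164, -0.123, 0.112]
force: [-1.4, 3.2, 2.1]
width: 14.0
gripper_force: 29.7
t 2.83 q [ 0.22  0.88  0.11  1.62  0.32  0.79 -1.18]
target [ 537. -305.  125.] row [ 0.1 -0.3  0.5] [ 0.001 -0.    -0.   ] rows>= 0.0
target [556.   1. 201.] row [  85.3 -262.8 -153.9] [0.057 0.904 0.606] rows>= 5.8
target [556.   1.  51.] row [ 126.8 -289.4  -12.2] [0.057 0.904 0.606] rows>= 5.8
lid z in tool [-7.65885645e-01  5.24584283e-04 -6.42976597e-01] world up in tool [-0.27643635  0.17724903 -0.94454525]
```

The tab is gripped at 14 mm. I'll draw the lid out along the canister axis, then lift.

```bash
python3 inch.py '[[0,-4,0,-3,0,0,0],[0,-8,0,-6.5,0,0,0],[0,-16,0,-13,0,0,0],[0,-30,0,-26,0,0,0],[0,-40,10,-70,0,0,0],[0,-53,20,-120,0,0,0],[0,-53,20,-120,0,0,0],[0,-53,20,-120,0,0,0]]'
python3 - <<'E'
from go import *
rows(slot(15,130),slot(15,0))
for n in("side","top"): cv2.imwrite(f"pics/{n}2.png",env.grab_frame(n)[:,:,::-1])
E
```

```text
t: 3.82
tcp_pos: [519.0, -308.8, 257.6]
tool_rot: [0.972, 0.164, -0.123, 0.112]
force: [0.1, -0.7, -2.1]
width: 13.9
gripper_force: 29.7
t 3.83 q [ 0.24  0.69  0.1   1.57  0.3   1.02 -1.09]
target [556.   1. 181.] row [ 144.6 -286.5  -15.2] [0.057 0.904 0.605] rows>= 5.8
target [556.   1.  51.] row [ 180.6 -309.6  107.6] [0.057 0.904 0.605] rows>= 6.0
```

View pics/side2.png

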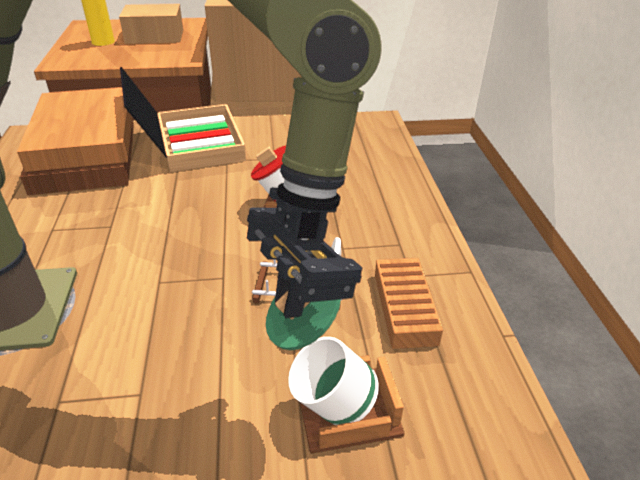

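The green lid is off and held, about 1 cm in front of the canister mouth. Next I'll carry it high over the rack.

```bash
python3 - <<'E'
from go import *
rows(slot(15,190))
E
```

```text
t 3.92 q [ 0.24  0.69  0.1   1.57  0.3   1.02 -1.09]
target [556.   1. 241.] row [ 128.  -275.2  -72.9] [0.056 0.906 0.606] rows>= 5.8
```

```bash
python3 inch.py '[[0,25,-55,-20,0.01,0.15,0.1],[0,128,-275,-73,0.056,0.905,0.606],[0,128,-275,-73,0.056,0.905,0.606],[0,128,-275,-73,0.056,0.905,0.606],[0,128,-275,-73,0.056,0.905,0.606],[0,128,-275,-73,0.056,0.905,0.606],[0,128,-275,-73,0.056,0.905,0.606],[0,128,-275,-73,0.056,0.905,0.606]]'; python3 inch.py '[[0,0,0,0,0,0,0],[0,0,0,0,0,0,0],[0,0,0,0,0,0,0]]'
python3 - <<'E'
from go import *
rows(slot(15,190),slot(15,70))
E
```

```text
t: 4.92
tcp_pos: [582.7, 16.0, 308.2]
tool_rot: [0.951, -0.099, 0.288, 0.046]
force: [0.0, 0.1, -0.9]
width: 14.0
gripper_force: 29.7
t: 5.3
tcp_pos: [582.7, 12.5, 308.2]
tool_rot: [0.951, -0.103, 0.288, 0.046]
force: [-0.2, 0.2, -0.9]
width: 13.8
gripper_force: 29.7
t 5.3 q [-0.62  0.45  0.53  2.18  0.69  0.04 -2.65]
target [556.   1. 241.] row [-57.6  15.2  42.8] [0.035 0.107 0.001] rows>= 1.2
target [556.   1. 121.] row [-124.5   11.7  142.4] [0.035 0.107 0.001] rows>= 3.0
```

The arm stopped short with q6 and q7 at their limits. I'll identify the kinematics from the logged poses and search for a feasible configuration.

```bash
cat > kin.py <<'E'
from h import *
import itertools
st=env.state()
data=[([1.14880159,.68987377,-.19455506,1.56623349,.15727945,.90254842,-.21512933],[275.144,-561.203,238.743],[.974136,.225959,0,0],1),
([.19,.79,.1,1.54,.29,.97,-1.16],[552.5,-285.5,201.2],[.972,.163,-.123,.112],.2),([.22,.88,.11,1.62,.32,.79,-1.18],[537.1,-305.5,125.9],[.972,.164,-.123,.112],.2),
([.24,.69,.1,1.57,.3,1.02,-1.09],[519,-308.8,257.6],[.972,.164,-.123,.112],.2),(st["q"],st["tcp_pos"],st["tool_rot"],1)]
def fk(q,k,sg):
    b,c,d1,L1,L2,L3,e1,e2=k
    z=lambda a:R.from_euler("z",a);y=lambda a:R.from_euler("y",a)
    A=z(b+sg[0]*q[0])*y(q[1]);p=np.array([0,0,d1])
    A=A*z(sg[1]*q[2]);p=p+A.apply([e1,0,L1]);A=A*y(q[3]);A=A*z(sg[2]*q[4]);p=p+A.apply([e2,0,L2])
    A=A*y(q[5])*z(c+sg[3]*q[6]);p=p+A.apply([0,0,L3]);return p,A
def res(k,sg):
    o=[]
    for q,p,r,w in data:
        P,A=fk(q,k,sg);o+=list((P-p)*w)+list((A.inv()*R.from_quat(r)).as_rotvec()*300*w)
    return np.array(o)
if __name__=="__main__":
    B=[]
    for sg in itertools.product((-1,1),repeat=4):
        for b in(0,np.pi):
          for c in(0,np.pi/2,np.pi,-np.pi/2):
            r=least_squares(res,[b,c,330,400,400,250,0,0],args=(sg,),x_scale=[.1,.1,50,50,50,50,10,10]);B.append((r.cost,sg,r.x))
    B.sort(key=lambda t:t[0])
    for x in B[:4]:print(round(x[0],1),x[1],x[2].round(3))
    print(res(B[0][2],B[0][1]).round(1).reshape(-1,6))
    np.savez("kin.npz",sg=B[0][1],k=B[0][2])
E
python3 kin.py
```

```text
53.4 (-1, -1, -1, -1) [-4.30000e-02 -4.75200e+00  3.54253e+02  6.65318e+02  3.83077e+02
  4.39079e+02 -1.02005e+02  2.05560e+01]
53.4 (-1, -1, -1, -1) [-4.30000e-02  1.53100e+00  3.54253e+02  6.65318e+02  3.83077e+02
  4.39079e+02 -1.02005e+02  2.05560e+01]
53.4 (-1, -1, -1, -1) [-4.30000e-02 -4.75200e+00  3.54253e+02  6.65318e+02  3.83077e+02
  4.39079e+02 -1.02005e+02  2.05560e+01]
53.4 (-1, -1, -1, -1) [-4.30000e-02  1.53100e+00  3.54253e+02  6.65318e+02  3.83077e+02
  4.39079e+02 -1.02005e+02  2.05560e+01]
[[ 3.1  0.2 -0.7 -0.5  0.  -1.1]
 [-1.9 -2.2  0.6 -0.7  0.6 -0.3]
 [-0.3 -2.4 -0.2 -0.6  0.2  0.1]
 [-4.3 -2.   0.6 -0.5  0.6 -0. ]
 [-1.   1.1  0.5  7.2  0.5  1.1]]
```

```bash
cat > kin2.py <<'E'
from kin import *
data[0]=([1.149,.689,-.195,1.565,.157,.902,-.215],data[0][1],data[0][2],1)
z=lambda a:R.from_euler("z",a);y=lambda a:R.from_euler("y",a)
def chain(q,sg,b,c):
    A1=z(b+sg[0]*q[0])*y(q[1])*z(sg[1]*q[2]);A2=A1*y(q[3])*z(sg[2]*q[4]);A3=A2*y(q[5])*z(sg[3]*q[6]+c);return A1,A2,A3
for sg in itertools.product((-1,1),repeat=4):
    f=lambda v:np.concatenate([(chain(q,sg,*v)[2].inv()*R.from_quat(r)).as_rotvec() for q,_,r,_ in data])
    for c in (0,1.57,3.14,-1.57):
        r=least_squares(f,[0,c]); 
        if r.cost<.02: print(sg,round(r.cost,5),r.x.round(3),r.fun.round(3).reshape(-1,3).tolist())
# lengths with sign all -1, b=0,c=pi/2: linear LSQ with ridge
sg=(-1,)*4;Ar=[];br=[]
x0=np.array([340,400,400,230,0,0,0,0,0.]);
for q,p,r,w in data:
    A1,A2,A3=chain(q,sg,0,np.pi/2);Y=A1*y(q[3]);W=A2*y(q[5])
    c=[[0,0,1],A1.apply([0,0,1]),A2.apply([0,0,1]),A3.apply([0,0,1]),A1.apply([1,0,0]),Y.apply([1,0,0]),A2.apply([1,0,0]),W.apply([1,0,0]),(z(-q[0])).apply([1,0,0])]
    Ar.append(np.array(c).T*w);br.append(np.array(p)*w)
A=np.vstack(Ar);b=np.concatenate(br);lam=.01
for use in([0,1,2,3],[0,1,2,3,4,5],[0,1,2,3,4,5,7],list(range(9))):
    Q=A[:,use];x=x0[use]+np.linalg.solve(Q.T@Q+lam*np.eye(len(use)),Q.T@(b-Q@x0[use]))
    print(use,x.round(1),"res",(Q@x-b).round(1))
E
python3 kin2.py
```

```text
(-1, -1, -1, -1) 3e-05 [-0.002  1.569] [[0.001, -0.001, -0.0], [-0.0, 0.003, -0.003], [0.001, -0.004, 0.003], [0.003, 0.003, 0.0], [0.001, 0.0, 0.0]]
(-1, -1, -1, -1) 3e-05 [-0.002  1.569] [[0.001, -0.001, -0.0], [-0.0, 0.003, -0.003], [0.001, -0.004, 0.003], [0.003, 0.003, 0.0], [0.001, 0.0, 0.0]]
(-1, -1, -1, -1) 3e-05 [-0.002  1.569] [[0.001, -0.001, -0.0], [-0.0, 0.003, -0.003], [0.001, -0.004, 0.003], [0.003, 0.003, 0.0], [0.001, 0.0, 0.0]]
(-1, -1, -1, -1) 3e-05 [-0.002  1.569] [[0.001, -0.001, -0.0], [-0.0, 0.003, -0.003], [0.001, -0.004, 0.003], [0.003, 0.003, 0.0], [0.001, 0.0, 0.0]]
[0, 1, 2, 3] [420.5 535.1 357.5 369.7] res [39.  30.8  3.7 -1.7  6.8  0.4 -1.8  7.1  0.3 -1.   6.2  0.1  6.2 26.6
 -4.6]
[0, 1, 2, 3, 4, 5] [ 429.4  625.7  407.5  460.6 -100.7   24.7] res [31.8 23.3  4.3 -2.7  2.6  1.6 -2.   2.8  0.9 -3.9  2.3  1.3  1.7 21.1
 -6. ]
[0, 1, 2, 3, 4, 5, 7] [269.4 689.4 334.9 354.2   7.9 -10.2  91.2] res [18.  15.9  4.1  2.   5.8  1.7  4.2  4.4 -0.4  0.1  5.9  3.   2.6  1.3
 -4.2]
[0, 1, 2, 3, 4, 5, 6, 7, 8] [350.6 511.5 332.  294.8 -27.2 -83.  112.9  48.7 128.4] res [ 7.3  4.9 -1.2  1.5  4.4  3.2  1.2  3.5  5.1  1.8  3.7  1.5  0.  -0.4
 -0.8]
```

The rotation chain is identified exactly, but the links need lateral offsets. I'll log a few varied poses here in free air.

```bash
cat > log.py <<'E'
from station import env
import json
s=env.state();open("log.jsonl","a").write(json.dumps([s["q"].tolist(),s["tcp_pos"].tolist(),s["tool_rot"].tolist(),s["t"]])+"\n")
E
python3 log.py
python3 inch.py '[[0,0,30,-70,0,-0.3,-0.3],[0,0,30,-70,0,-0.6,-0.6],[0,0,30,-70,0,-0.6,-0.6],[0,0,30,-70,0,-0.6,-0.6],[0,0,30,-70,0,-0.6,-0.6],[0,0,30,-70,0,-0.6,-0.6],[0,0,30,-70,0,-0.6,-0.6]]' >/dev/null; python3 log.py
python3 inch.py '[[0,0,60,-30,0.3,0,-0.2],[0,0,60,-30,0.3,0,-0.2],[0,0,60,-30,0.3,0,-0.2],[0,0,60,-30,0.3,0,-0.2]]' >/dev/null; python3 log.py
python3 inch.py '[[0,60,0,-30,-0.5,0,0.3],[0,60,0,-30,-0.5,0,0.3],[0,60,0,-30,-0.5,0,0.3],[0,60,0,-30,-0.5,0,0.3],[0,60,0,-30,-0.5,0,0.3]]' >/dev/null; python3 log.py
python3 inch.py '[[0,-60,60,30,0.2,0.3,-0.3],[0,-60,60,30,0.2,0.3,-0.3],[0,-60,60,30,0.2,0.3,-0.3],[0,-60,60,30,0.2,0.3,-0.3]]' >/dev/null; python3 log.py
python3 inch.py '[[0,0,60,-30,0.3,-0.3,0.3],[0,0,60,-30,0.3,-0.3,0.3],[0,0,60,-30,0.3,-0.3,0.3],[0,0,60,-30,0.3,-0.3,0.3]]'; python3 log.py
cat > kin3.py <<'E'
from kin import data
from h import *
import json
L=[(d[0],d[1],d[2],.5 if i else 1) for i,d in enumerate(data[:4])]+[(*json.loads(l)[:3],1) for l in open("log.jsonl")]
z=lambda a:R.from_euler("z",a);y=lambda a:R.from_euler("y",a)
def frames(q):
    A=[R.identity()];
    for i in range(7): A.append(A[-1]*(z(-q[i]) if i%2==0 else y(q[i])))
    return A[:-1]+[A[-1]*z(np.pi/2)]
# independent offsets: base z; frame1 x,y; frame2 x(y merged),z ; ...
IDX=[(0,2),(1,0),(1,1),(2,0),(2,2),(3,0),(3,1),(4,0),(4,2),(5,0),(5,1),(6,0),(6,2)]
E3=np.eye(3)
def cols(q):
    F=frames(q);return np.array([F[i].apply(E3[j]) for i,j in IDX]).T
X0=np.array([340,0,0,0,400,0,0,0,400,0,0,0,230.])
A=np.vstack([cols(q)*w for q,p,r,w in L]);b=np.concatenate([np.array(p)*w for q,p,r,w in L])
X=X0+np.linalg.solve(A.T@A+.003*np.eye(len(X0)),A.T@(b-A@X0))
def fk(q): return cols(q)@X,frames(q)[7]
if __name__=="__main__":
    print(dict(zip(IDX,X.round(1))));print((A@X-b).round(1).reshape(-1,3).tolist());print(np.linalg.svd(A)[1].round(2))
    for l in L[4:]:print(np.round(l[0],2),np.round(l[1]))
E
python3 kin3.py
```

```text
t: 8.3
tcp_pos: [600.7, -152.9, 467.9]
tool_rot: [0.985, 0.147, -0.077, -0.041]
force: [0.3, 0.5, -1.8]
width: 13.8
gripper_force: 29.7
{(0, 2): np.float64(349.1), (1, 0): np.float64(1.2), (1, 1): np.float64(-22.1), (2, 0): np.float64(2.0), (2, 2): np.float64(549.7), (3, 0): np.float64(-2.1), (3, 1): np.float64(-22.7), (4, 0): np.float64(-10.5), (4, 2): np.float64(345.2), (5, 0): np.float64(8.7), (5, 1): np.float64(-0.9), (6, 0): np.float64(-5.1), (6, 2): np.float64(318.1)}
[[-1.0, 1.7, 0.4], [0.4, 0.3, 0.5], [0.6, 0.7, 0.3], [-0.1, -0.9, -0.2], [0.1, -0.1, -0.2], [1.3, 0.6, -0.7], [0.3, -0.1, -0.3], [0.7, 0.4, -0.1], [-0.2, -0.1, 0.2], [-0.7, -0.1, 0.4]]
[6.12 6.04 4.82 1.21 1.04 0.74 0.38 0.35 0.31 0.23 0.22 0.21 0.11]
[-0.62  0.45  0.53  2.18  0.69  0.04 -2.65] [583.  12. 308.]
[-0.02  0.46 -0.27  1.62  0.33  1.17 -1.64] [539.  -6. 367.]
[ 0.26  0.54 -0.37  1.35  0.11  1.43 -1.14] [559. -55. 408.]
[-0.15  0.52 -0.16  1.35  0.47  1.37 -1.72] [615. -26. 432.]
[ 0.31  0.34 -0.35  1.63  0.24  0.96 -1.1 ] [ 572. -111.  431.]
[ 0.3   0.63 -0.25  0.98  0.1   1.72 -1.19] [ 601. -153.  468.]
```

```bash
cat > ik.py <<'E'
from kin3 import *
import go
LO=np.array([-3.01,-.46,-1.47,.13,-1,.04,-2.66])+.02;HI=np.array([3.01,2.08,1.51,2.56,4.14,2.09,2.66])-.02
def solve(P,T,q0):
    T=R.from_matrix(T)
    def f(q):
        p,A=fk(q);return np.r_[(p-P)/100,(A.inv()*T).as_rotvec()*3,.002*(q-q0)]
    r=least_squares(f,np.clip(q0,LO+.01,HI-.01),bounds=(LO,HI));return r.x,np.abs(r.fun[:6]).max()
flip=np.diag([-1.,-1,1])
if __name__=="__main__":
    rng=np.random.default_rng(0)
    for th in(50,60):
        go.TH=np.radians(th)
        for nm,(P,T) in {"mid":go.slot(15,0),"mid+100":go.slot(15,100),"front":go.slot(-45,0),"pick g":go.lidpose("g"),"pick r":go.lidpose("r")}.items():
            for sgn in(0,1):
                S=[]
                for i in range(30):
                    q,e=solve(P,T@flip if sgn else T,rng.uniform(LO,HI))
                    if e<.02 and not any(np.abs(q-a).max()<.5 for a in S):S.append(q)
                print(th,nm,sgn,[x.round(2).tolist() for x in S][:5])
E
time python3 ik.py
```

```text
50 mid 0 [[-0.07, 1.05, -0.29, 2.49, 2.63, 1.15, 1.64], [-0.81, 1.54, 1.2, 2.53, 3.71, 1.37, 0.14], [-0.52, 1.15, 0.48, 2.52, 3.18, 1.07, 0.89]]
50 mid 1 [[0.43, 1.39, -1.23, 2.46, 2.26, 1.67, -0.73], [-0.29, 1.06, 0.07, 2.5, 2.87, 1.07, -1.83]]
50 mid+100 0 [[-0.8, 1.18, 1.19, 2.53, 3.85, 1.1, 0.29], [-0.56, 0.87, 0.56, 2.52, 3.27, 0.81, 0.93], [0.42, 1.05, -1.19, 2.46, 2.08, 1.38, 2.35], [-0.07, 0.78, -0.29, 2.49, 2.53, 0.89, 1.74]]
50 mid+100 1 [[0.49, 1.21, -1.45, 2.45, 2.01, 1.62, -0.64], [0.19, 0.85, -0.73, 2.47, 2.27, 1.08, -1.08], [-0.41, 0.8, 0.27, 2.51, 2.99, 0.79, -1.91]]
50 front 0 []
50 front 1 []
50 pick g 0 [[0.63, 0.96, -0.68, 1.59, 0.94, 1.16, -1.68], [0.36, 0.88, -0.15, 1.61, 0.56, 0.88, -1.39], [-0.13, 1.05, 0.85, 1.64, -0.55, 0.82, -0.4], [0.86, 1.23, -1.33, 1.58, 1.3, 1.66, -1.88]]
50 pick g 1 [[0.87, 1.27, -1.4, 1.58, 1.34, 1.73, 1.24], [0.53, 0.91, -0.47, 1.6, 0.8, 1.03, 1.56], [0.09, 0.91, 0.37, 1.63, 0.03, 0.75, 2.22]]
50 pick r 0 [[-0.27, 0.94, -0.54, 1.52, 0.32, 1.01, -2.64], [-0.64, 0.9, 0.18, 1.55, -0.32, 0.97, -2.06], [-0.99, 1.13, 1.01, 1.58, -0.96, 1.3
[... 1028 characters left out ...]
2, 0.99, -1.44], [0.31, 1.18, -1.02, 2.52, 2.15, 1.35, -0.95]]
60 pick g 0 [[-0.15, 1.13, 0.88, 1.51, -0.4, 0.99, -0.56], [0.42, 0.97, -0.36, 1.47, 0.72, 1.21, -1.52], [0.1, 0.97, 0.28, 1.49, 0.22, 0.98, -1.1]]
60 pick g 1 [[0.74, 1.21, -1.18, 1.45, 1.21, 1.74, 1.32], [0.26, 0.95, -0.04, 1.48, 0.48, 1.07, 1.81], [0.56, 1.03, -0.67, 1.46, 0.91, 1.38, 1.48]]
60 pick r 0 [[-0.17, 1.06, -0.72, 1.39, 0.34, 1.22, -2.64], [-0.72, 1.01, 0.47, 1.43, -0.6, 1.27, -1.81], [-0.92, 1.2, 1.04, 1.45, -0.98, 1.56, -1.48]]
60 pick r 1 [[-0.24, 1.01, -0.54, 1.39, 0.19, 1.18, 0.62], [0.03, 1.35, -1.45, 1.38, 0.9, 1.59, 0.05], [-0.6, 0.98, 0.22, 1.42, -0.42, 1.2, 1.17]]
real	2m57.630s
user	2m58.101s
sys	0m0.136s
```

The kinematic model fits to about 1 mm. The placements need the wrist flipped, with q5 near π. I can get there by spinning the tool about its own axis while q6 is small, so I'll simulate that spin.

```bash
cat > sim.py <<'E'
from kin3 import fk
from h import *
LO=np.array([-3.01,-.46,-1.47,.13,-1,.04,-2.66]);HI=np.array([3.01,2.08,1.51,2.56,4.14,2.09,2.66])
def err(q,P,T):
    p,A=fk(q);return np.r_[(P-p)/300,(A*(A.inv()*T)*A.inv()).as_rotvec()]
def track(q,P,T,it=12):
    for _ in range(it):
        e=err(q,P,T)
        if np.abs(e).max()<1e-3:break
        J=np.array([(err(q,P,T)-err(q+d,P,T))/1e-4 for d in np.eye(7)*1e-4]).T
        q=np.clip(q+J.T@np.linalg.solve(J@J.T+1e-4*np.eye(6),e),LO,HI)
    return q,np.abs(err(q,P,T)).max()
def path(q,P,T,n):
    p0,A0=fk(q);rv=(A0.inv()*T).as_rotvec()
    for i in range(1,n+1): q,e=track(q,p0+(P-p0)*i/n,A0*R.from_rotvec(rv*i/n))
    return q,e
def spin(q,a,n):
    p,A=fk(q);w=0
    for i in range(1,n+1):
        q,e=track(q,p,A*R.from_rotvec([0,0,a*i/n]));w=max(w,e)
    return q,w
E
cat > s1.py <<'E'
from sim import *
import go
q0=env.state()["q"]
for al in(15,22,30):
  for z in(300,360,):
    a=np.radians(al);P=np.array([560,0,z])
    p,A=fk(q0);zt=np.array([np.sin(a),0,-np.cos(a)]);zc=A.apply([0,0,1])
    T=R.align_vectors([zt],[zc])[0]*A   # minimal turn
    q1,e1=path(q0,P,T,15); q2,e2=spin(q1,-3,16); q2,e3=spin(q2,-2.57,16)
    Pf,Tf=go.slot(15,120);q3,e4=path(q2,Pf,R.from_matrix(Tf),16);Pg,_=go.slot(15,0);q4,e5=path(q3,Pg,R.from_matrix(Tf),10)
    print(al,z,q1.round(2),round(e1,3),"|",q2.round(2),round(e2,3),round(e3,3),"|",q3.round(2),round(e4,3),q4.round(2),round(e5,3))
E
time python3 s1.py
```

```text
15 300 [ 0.05  0.43 -0.22  1.93  0.25  0.54 -1.62] 0.0 | [ 0.71  0.89 -1.47  1.93  1.19  1.28  2.66] 0.0 0.474 | [ 0.46  1.04 -1.29  2.44  2.01  1.41  2.42] 0.0 [ 0.39  1.33 -1.13  2.46  2.28  1.59  2.33] 0.001
15 360 [ 0.09  0.36 -0.27  1.83  0.21  0.71 -1.57] 0.0 | [ 0.75  0.81 -1.47  1.85  1.09  1.34  2.66] 0.001 0.608 | [ 0.45  1.03 -1.28  2.44  2.01  1.4   2.41] 0.0 [ 0.39  1.32 -1.11  2.46  2.29  1.58  2.32] 0.001
22 300 [-0.01  0.39 -0.14  2.05  0.31  0.33 -1.69] 0.0 | [ 0.73  0.82 -1.47  2.03  1.29  1.12  2.66] 0.001 0.331 | [ 0.44  1.01 -1.25  2.44  2.02  1.37  2.4 ] 0.0 [ 0.38  1.31 -1.09  2.46  2.29  1.56  2.3 ] 0.001
22 360 [ 0.07  0.32 -0.24  1.95  0.26  0.52 -1.63] 0.0 | [ 0.79  0.74 -1.47  1.95  1.17  1.17  2.66] 0.001 0.496 | [ 0.44  1.   -1.23  2.45  2.03  1.35  2.38] 0.0 [ 0.37  1.3  -1.07  2.46  2.3   1.55  2.29] 0.001
30 300 [-0.18  0.38  0.09  2.19  0.39  0.06 -1.78] 0.0 | [ 0.46  0.47 -0.85  2.16  1.39  0.47  2.66] 0.001 0.132 | [ 0.25  0.82 -0.83  2.46  2.19  1.07  2.15] 0.0 [ 0.21  1.15 -0.76  2.47  2.4   1.35  2.03] 0.001
30 360 [-0.03  0.28 -0.11  2.09  0.37  0.28 -1.75] 0.0 | [ 0.81  0.66 -1.47  2.06  1.3   0.98  2.66] 0.001 0.3 | [ 0.42  0.97 -1.18  2.45  2.05  1.31  2.36] 0.0 [ 0.35  1.28 -1.03  2.46  2.31  1.52  2.25] 0.001
real	0m12.893s
user	0m13.028s
sys	0m0.270s
```

The spin works in simulation, and a 30° tilt at z≈310 is best. I'll run it in stages and check the joints after each.

```bash
python3 - <<'E'
from go import *
A=R.from_quat(env.state()["tool_rot"]);a=np.radians(30);zt=np.array([np.sin(a),0,-np.cos(a)])
T=R.align_vectors([zt],[A.apply([0,0,1])])[0]*A
rows((np.array([560,0,310.]),T.as_matrix()))
E
```

```text
t 8.3 q [ 0.3   0.63 -0.25  0.98  0.1   1.72 -1.19]
target [560.   0. 310.] row [  28.6 -140.9  171.2] [-0.251  0.643 -0.   ] rows>= 3.7
```

```bash
python3 inch.py '[[0,28.6,-140.9,171.2,-0.251,0.643,0],[0,28.6,-140.9,171.2,-0.251,0.643,0],[0,28.6,-140.9,171.2,-0.251,0.643,0],[0,28.6,-140.9,171.2,-0.251,0.643,0],[0,28.6,-140.9,171.2,-0.251,0.643,0],[0,28.6,-140.9,171.2,-0.251,0.643,0]]'
python3 -c "from station import env;print(env.state()['q'].round(2))"
python3 inch.py '[[0,0,0,0,0,0,-0.18],[0,0,0,0,0,0,-0.36],[0,0,0,0,0,0,-0.54],[0,0,0,0,0,0,-0.72],[0,0,0,0,0,0,-0.9],[0,0,0,0,0,0,-1.08],[0,0,0,0,0,0,-1.26],[0,0,0,0,0,0,-1.44]]'
python3 -c "from station import env;print(env.state()['q'].round(2))"
```

```text
t: 9.05
tcp_pos: [555.9, 3.4, 313.8]
tool_rot: [0.955, 0.137, 0.261, 0.034]
force: [0.9, -0.9, -1.8]
width: 13.9
gripper_force: 29.7
[-0.16  0.34  0.06  2.19  0.39  0.09 -1.78]
t: 10.05
tcp_pos: [556.9, 2.3, 314.6]
tool_rot: [0.626, 0.735, 0.171, 0.198]
force: [-0.4, 0.3, -1.8]
width: 13.9
gripper_force: 29.7
[ 0.05  0.35 -0.23  2.17  0.99  0.18 -0.93]
```

It behaves as simulated, so I'll keep spinning.

```bash
for i in 1; do python3 inch.py '[[0,0,0,0,0,0,-0.18],[0,0,0,0,0,0,-0.36],[0,0,0,0,0,0,-0.54],[0,0,0,0,0,0,-0.72],[0,0,0,0,0,0,-0.9],[0,0,0,0,0,0,-1.08],[0,0,0,0,0,0,-1.26],[0,0,0,0,0,0,-1.44]]'; done
python3 -c "from station import env;print(env.state()['q'].round(2))"
python3 inch.py '[[0,0,0,0,0,0,-0.18],[0,0,0,0,0,0,-0.36],[0,0,0,0,0,0,-0.54],[0,0,0,0,0,0,-0.72],[0,0,0,0,0,0,-0.9],[0,0,0,0,0,0,-1.08],[0,0,0,0,0,0,-1.26],[0,0,0,0,0,0,-1.44]]'
python3 - <<'E'
from go import *
rows(slot(15,190),slot(15,130))
from sim import *
q=env.state()["q"]
for u in(190,130,0): 
    P,T=slot(15,u);q,e=path(q,P,R.from_matrix(T),12);print(q.round(2),round(e,4))
E
```

```text
t: 11.05
tcp_pos: [556.9, 2.3, 314.5]
tool_rot: [-0.014, 0.965, -0.002, 0.261]
force: [-0.1, -0.1, -1.6]
width: 13.6
gripper_force: 29.7
[ 0.3   0.38 -0.59  2.16  1.22  0.32  0.29]
t: 12.05
tcp_pos: [556.8, 2.2, 314.4]
tool_rot: [-0.647, 0.716, -0.174, 0.195]
force: [0.2, -0.0, -1.5]
width: 13.7
gripper_force: 29.7
t 12.05 q [ 0.45  0.43 -0.81  2.16  1.29  0.44  1.66]
target [556.   1. 241.] row [ 5.2 37.8 62.7] [ 0.05   0.222 -1.5  ] rows>= 8.1
target [556.   1. 181.] row [  8.4  67.9 114.5] [ 0.05   0.222 -1.5  ] rows>= 8.1
[ 0.21  0.59 -0.71  2.4   2.09  0.8   2.23] 0.0
[ 0.2   0.76 -0.73  2.45  2.22  0.98  2.1 ] 0.0001
[ 0.16  1.12 -0.68  2.47  2.44  1.3   1.96] 0.0005
```

```bash
python3 inch.py '[[0,1,5,8,0.006,0.027,-0.18],[0,1.3,9.4,15.6,0.012,0.055,-0.37],[0,2.6,18.9,31.3,0.025,0.111,-0.75],[0,2.6,18.9,31.3,0.025,0.111,-0.75],[0,5.2,37.8,62.7,0.05,0.222,-1.5],[0,5.2,37.8,62.7,0.05,0.222,-1.5],[0,5.2,37.8,62.7,0.05,0.222,-1.5],[0,5.2,37.8,62.7,0.05,0.222,-1.5]]'; python3 inch.py '[[0,0,0,0,0,0,0]]'
python3 - <<'E'
from go import *
rows(slot(15,190),slot(15,70),slot(15,0))
E
```

```text
t: 13.05
tcp_pos: [555.3, 1.5, 240.8]
tool_rot: [0.935, -0.106, 0.338, 0.031]
force: [0.2, 0.3, -1.6]
width: 13.8
gripper_force: 29.7
t: 13.18
tcp_pos: [555.1, 1.0, 240.4]
tool_rot: [0.935, -0.11, 0.337, 0.03]
force: [-0.3, 0.2, -0.9]
width: 13.9
gripper_force: 29.7
t 13.18 q [ 0.18  0.59 -0.67  2.4   2.1   0.78  2.18]
target [556.   1. 241.] row [ 0.7 -0.2 -0.2] [ 0.002  0.007 -0.03 ] rows>= 0.2
target [556.   1. 121.] row [-75.7   1.9  92.3] [ 0.002  0.007 -0.03 ] rows>= 1.9
target [556.   1.  51.] row [-120.3    3.2  146.2] [ 0.002  0.007 -0.03 ] rows>= 3.0
```

```bash
python3 inch.py '[[0,-30,1,37,0.002,0.007,-0.03],[0,-55,1.4,67,0.002,0.007,-0.03],[0,-75.7,1.9,92,0.002,0.007,-0.03],[0,-75.7,1.9,92,0.002,0.007,-0.03],[0,-75.7,1.9,92,0.002,0.007,-0.03]]'
python3 - <<'E'
from go import *
rows(slot(15,70),slot(15,0))
for n in("side","top"): cv2.imwrite(f"pics/{n}3.png",env.grab_frame(n)[:,:,::-1])
s_=cv2.imread("pics/side3.png")[190:320,235:375];cv2.imwrite("pics/a3.png",cv2.resize(s_,(640,594),interpolation=cv2.INTER_CUBIC))
E
```

```text
t: 13.8
tcp_pos: [557.6, -0.3, 122.3]
tool_rot: [0.934, -0.097, 0.341, 0.035]
force: [1.0, 1.0, -0.9]
width: 13.5
gripper_force: 29.7
t 13.8 q [ 0.14  0.94 -0.67  2.48  2.34  1.15  1.97]
target [556.   1. 121.] row [-2.6 -0.9 -0.5] [ 0.002 -0.003 -0.003] rows>= 0.0
target [556.   1.  51.] row [-47.7  -0.9  53. ] [ 0.002 -0.003 -0.003] rows>= 1.1
```

View pics/a3.png

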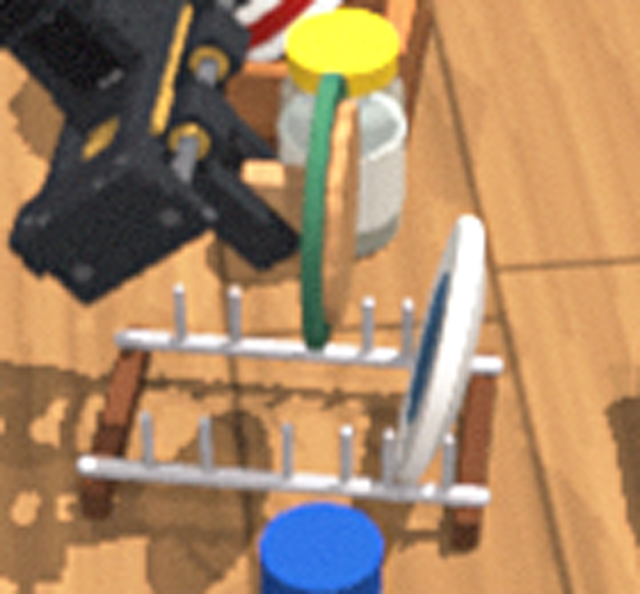

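The lid hangs upright above the middle slot, green face (320,210) towards the front, with the plug to the rear. I'll check it numerically against the model before lowering.

```bash
cat > chk.py <<'E'
from go import *
def check(n,col,near,xs,up,name,w=(0,1,2)):
    im=cv2.imread(f"pics/{name}.png")[:,:,::-1].copy();m=lidmask(im,col)
    x0,y0=near;sub=np.zeros_like(m);sub[y0-45:y0+45,x0-40:x0+40]=m[y0-45:y0+45,x0-40:x0+40]
    ys,xs_=np.nonzero(big(sub,near));o=np.array([xs_.min()-12,ys.min()-12])
    hm=hullmask(np.vstack([np.c_[xs_+a,ys+b] for a in(-.5,.5) for b in(-.5,.5)]),o)
    Rk=R.from_euler("z",s["rack"][2]).as_matrix();M0=np.c_[[0,0,1],Rk[:,1],-Rk[:,0]]
    def f(v):
        M=Rk@R.from_euler("yz",[v[2],v[3]]).as_matrix()@Rk.T@M0
        p=np.array([*s["rack"][:2],0])+Rk@[xs+v[0],0,65.6+up+v[1]]
        return -iou(hullmask(proj(n,DISC@M.T+p),o),hm)+2e-2*v[3]**2
    r=minimize(f,[0,0,0,0],method="Nelder-Mead",options=dict(initial_simplex=np.array([[0,0,0,0],[6,0,0,0],[0,6,0,0],[0,0,.1,0],[0,0,0,.1]])))
    print("dx dz pitch yaw",r.x.round(3),"iou",-round(r.fun,3))
E
python3 -c "
from chk import *
check('side','g',(304,236),15,70,'side3')"
```

```text
dx dz pitch yaw [ 2.08  -0.089  0.035  0.029] iou 0.872
```

Offsets are under 2 mm, so I'll lower it.

```bash
python3 inch.py '[[0,-10,0,11.9,0,0,0],[0,-19.3,0,23,0,0,0],[0,-29,0,34.5,0,0,0],[0,-35.3,0,42.1,0,0,0],[0,-38.5,0,46,0,0,0],[0,-38.5,0,46,0,0,0]]'
python3 - <<'E'
from go import *
rows(slot(15,10),slot(15,0))
E
python3 inch.py '[[0,-1.3,0,1.5,0,0,0],[0,-2.6,0,3.1,0,0,0],[0,-3.9,0,4.6,0,0,0],[0,-3.9,0,4.6,0,0,0]]'
```

```text
t: 14.65
tcp_pos: [557.6, -0.7, 61.1]
tool_rot: [0.934, -0.097, 0.341, 0.036]
force: [-0.5, -0.2, -0.5]
width: 13.9
gripper_force: 29.7
t 14.65 q [ 0.13  1.11 -0.65  2.48  2.43  1.29  1.92]
target [556.   1.  61.] row [-1.9 -1.4 -1.5] [ 0.003 -0.002 -0.002] rows>= 0.0
target [556.   1.  51.] row [-8.3 -1.4  6.2] [ 0.003 -0.002 -0.002] rows>= 0.2
t: 15.15
tcp_pos: [557.4, -0.8, 54.6]
tool_rot: [0.934, -0.097, 0.341, 0.036]
force: [-0.6, 0.4, -1.9]
width: 14.1
gripper_force: 29.7
```

```bash
python3 inch.py '[[0,-0.6,0,0.8,0,0,0],[0,-1.3,0,1.5,0,0,0],[0,-1.3,0,1.5,0,0,0]]'|grep -E "tcp|force:"; python3 inch.py '[[0,-0.6,0,0.8,0,0,0],[0,-0.6,0,0.8,0,0,0]]'|grep -E "tcp|force:"
python3 inch.py '[[0,-0.6,0,0.8,0,0,0],[0,-0.6,0,0.8,0,0,0]]'|grep -E "tcp|force:"
```

```text
tcp_pos: [557.4, -0.7, 52.7]
force: [-0.4, 0.4, -1.0]
gripper_force: 29.7
tcp_pos: [557.7, -0.6, 52.0]
force: [-0.4, 0.7, -0.2]
gripper_force: 29.7
tcp_pos: [558.0, -0.1, 51.2]
force: [0.6, 1.6, 2.4]
gripper_force: 29.8
```

Contact is light at about 3 N. I'll open slightly, back off along the tool axis, and look.

```bash
python3 inch.py '[[20,0,0,0,0,0,0],[28,0,0,0,0,0,0],[28,0,0,0,0,0,0],[28,0,0,0,0,0,0]]'|grep -E "tcp|force:|width"; python3 inch.py '[[28,0,0,-8,0,0,0],[28,0,0,-20,0,0,0],[28,0,0,-40,0,0,0],[28,0,0,-75,0,0,0],[28,-10,0,-110,0,0,0],[28,0,0,-150,0,0,0],[28,0,0,-200,0,0,0],[28,0,0,-200,0,0,0]]'
python3 - <<'E'
from go import *
print(env.state()["q"].round(2))
for n in("side","top"): cv2.imwrite(f"pics/{n}4.png",env.grab_frame(n)[:,:,::-1])
import chk
chk.check('side','g',(304,268),15,0,'side4')
s_=cv2.imread("pics/side4.png")[190:320,235:375];t_=cv2.imread("pics/top4.png")[205:335,260:400]
cv2.imwrite("pics/a4.png",np.hstack([cv2.resize(i,(400,371),interpolation=cv2.INTER_CUBIC) for i in(s_,t_)]))
E
```

```text
tcp_pos: [557.5, -0.9, 50.7]
force: [0.3, 0.2, 0.5]
width: 28.0
gripper_force: 0.0
t: 17.52
tcp_pos: [476.1, 39.8, 227.2]
tool_rot: [0.94, -0.101, 0.322, 0.044]
force: [0.8, -0.1, 0.7]
width: 28.2
gripper_force: 0.0
[ 0.3   0.89 -1.47  2.56  1.67  1.48  2.22]
dx dz pitch yaw [ 2.969 -0.176  0.019  0.041] iou 0.901
```

View pics/a4.png

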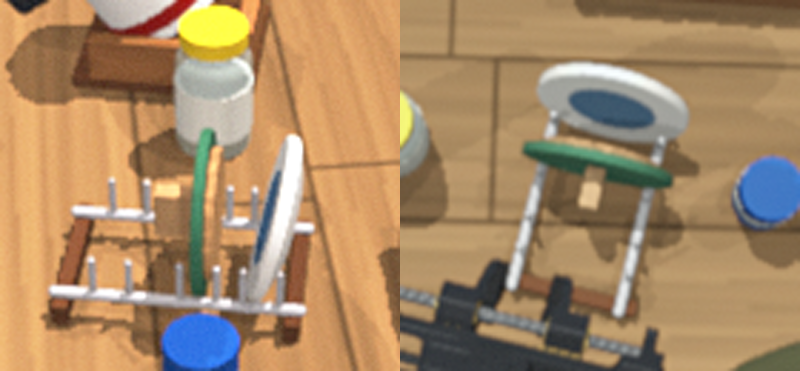

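The green lid stands in the middle slot, seen edge-on at (205,215) in the left crop, with its tab towards the front. Now the red lid, with a 62° tilt so the front slot is reachable. First I'll simulate the whole route.

```bash
cat > s2.py <<'E'
from sim import *
import go
go.TH=np.radians(62);go.ZG=28.
def st(n,q,e):print(n,q.round(2),round(e,4),fk(q)[0].round(0))
q=env.state()["q"];a=np.radians(30);zt=np.array([np.sin(a),0,-np.cos(a)])
p,A=fk(q);T=R.align_vectors([zt],[A.apply([0,0,1])])[0]*A
q,e=path(q,np.array([560,0,320.]),T,14);st("spinpose",q,e);go.rows((np.array([560,0,320.]),T.as_matrix()))
for k in range(3): q,e=spin(q,1.9,12);st("spin",q,e)
P,T=go.lidpose("r",90);q,e=path(q,P,R.from_matrix(T),16);st("pre",q,e)
P,T=go.lidpose("r",0);q,e=path(q,P,R.from_matrix(T),8);st("pick",q,e)
P,T=go.lidpose("r",0);q,e=path(q,P+[-40,0,150],R.from_matrix(T),8);st("lift",q,e)
p,A=fk(q);T=R.align_vectors([zt],[A.apply([0,0,1])])[0]*A
q,e=path(q,np.array([560,20,320.]),T,14);st("spinpose",q,e)
for k in range(3): q,e=spin(q,-1.9,12);st("spin",q,e)
for u in(190,80,0): 
    P,T=go.slot(-45,u);q,e=path(q,P,R.from_matrix(T),12);st(f"front{u}",q,e)
E
python3 s2.py
```

```text
spinpose [ 0.76  0.73 -1.47  2.13  1.42  0.99  2.66] 0.3951 [559. -17. 310.]
t 17.62 q [ 0.3   0.89 -1.47  2.56  1.68  1.48  2.22]
target [560.   0. 320.] row [126.4  22.4 -15.9] [ 0.124 -0.152  0.   ] rows>= 2.1
spin [ 0.74  0.69 -1.4   2.13  1.41  0.92  0.77] 0.0 [559. -17. 310.]
spin [ 0.72  0.64 -1.31  2.13  1.39  0.83 -1.12] 0.0001 [559. -17. 310.]
spin [ 0.36  0.41 -0.65  2.15  1.23  0.39 -2.66] 0.2043 [559. -17. 310.]
pre [-0.15  1.04 -0.77  1.17  0.31  1.49 -2.6 ] 0.0 [540. 298. 205.]
pick [-0.15  1.08 -0.76  1.36  0.35  1.27 -2.65] 0.0004 [498. 301. 125.]
lift [-0.15  0.86 -0.79  1.38  0.2   1.42 -2.66] 0.0009 [458. 301. 275.]
spinpose [-0.11  0.34 -0.08  2.16  0.74  0.17 -2.66] 0.0007 [560.  20. 320.]
spin [ 0.24  0.38 -0.57  2.14  1.15  0.35 -1.17] 0.001 [560.  20. 320.]
spin [ 0.44  0.44 -0.88  2.13  1.26  0.51  0.63] 0.0004 [560.  20. 320.]
spin [ 0.56  0.51 -1.09  2.13  1.32  0.64  2.49] 0.0002 [560.  20. 320.]
front190 [ 0.41  0.59 -1.04  2.36  1.63  0.78  2.63] 0.0007 [496.  14. 239.]
front80 [ 0.33  0.9  -1.    2.47  1.98  1.04  2.29] 0.0005 [495.  14. 129.]
front0 [ 0.29  1.12 -0.94  2.49  2.16  1.22  2.18] 0.0002 [495.  13.  49.]
```

```bash
cat > sp.py <<'E'
from go import *
def sp(rz,P,al=30):
    A=R.from_quat(env.state()["tool_rot"]);a=np.radians(al);zt=np.array([np.sin(a),0,-np.cos(a)])
    T=R.align_vectors([zt],[A.apply([0,0,1])])[0]*A*R.from_euler("z",rz)
    rows((np.array(P,float),T.as_matrix()))
E
python3 -c "
from sp import *
sp(.9,[560,0,320])"
```

```text
t 17.62 q [ 0.3   0.89 -1.47  2.56  1.68  1.48  2.22]
target [560.   0. 320.] row [126.4  22.4 -15.9] [ 0.048 -0.198  0.897] rows>= 4.9
```

```bash
python3 inch.py '[[28,60,12,-30,0.01,-0.05,0.2],[28,126.4,22.4,-15.9,0.048,-0.198,0.897],[28,126.4,22.4,-15.9,0.048,-0.198,0.897],[28,126.4,22.4,-15.9,0.048,-0.198,0.897],[28,126.4,22.4,-15.9,0.048,-0.198,0.897],[28,126.4,22.4,-15.9,0.048,-0.198,0.897],[28,126.4,22.4,-15.9,0.048,-0.198,0.897]]'
python3 -c "from station import env;print(env.state()['q'].round(2))"
python3 inch.py '[[88,0,0,0,0,0,0.18],[88,0,0,0,0,0,0.36],[88,0,0,0,0,0,0.54],[88,0,0,0,0,0,0.72],[88,0,0,0,0,0,0.9],[88,0,0,0,0,0,1.08],[88,0,0,0,0,0,1.26],[88,0,0,0,0,0,1.44]]'
python3 -c "from station import env;print(env.state()['q'].round(2))"
```

```text
t: 18.5
tcp_pos: [559.6, -0.1, 315.0]
tool_rot: [0.832, -0.493, 0.219, -0.131]
force: [-0.3, 0.4, 0.7]
width: 27.9
gripper_force: 0.0
[ 0.74  0.7  -1.44  2.12  1.4   0.93  2.2 ]
t: 19.5
tcp_pos: [559.8, 0.5, 315.5]
tool_rot: [-0.298, 0.92, -0.077, 0.243]
force: [0.1, -0.2, -0.8]
width: 88.0
gripper_force: 0.0
[ 0.72  0.64 -1.36  2.13  1.38  0.84  0.76]
```

```bash
python3 inch.py '[[88,0,0,0,0,0,0.18],[88,0,0,0,0,0,0.36],[88,0,0,0,0,0,0.54],[88,0,0,0,0,0,0.72],[88,0,0,0,0,0,0.9],[88,0,0,0,0,0,1.08],[88,0,0,0,0,0,1.26],[88,0,0,0,0,0,1.44]]' >/dev/null
python3 -c "from station import env;print(env.state()['q'].round(2))"
python3 inch.py '[[88,0,0,0,0,0,0.18],[88,0,0,0,0,0,0.36],[88,0,0,0,0,0,0.54],[88,0,0,0,0,0,0.72],[88,0,0,0,0,0,0.9],[88,0,0,0,0,0,1.08],[88,0,0,0,0,0,1.1],[88,0,0,0,0,0,1.1]]'
python3 - <<'E'
import go
from sim import *
go.TH=np.radians(62);go.ZG=28.
P,T=go.lidpose("r",90);P[2]+=40;go.rows((P,T))
q=env.state()["q"];q,e=path(q,P,R.from_matrix(T),16);print(q.round(2),e)
E
```

```text
[ 0.68  0.59 -1.25  2.13  1.35  0.74 -0.66]
t: 21.5
tcp_pos: [560.0, 0.2, 315.7]
tool_rot: [0.789, 0.56, 0.209, 0.147]
force: [-0.6, -0.5, -0.6]
width: 88.5
gripper_force: 0.0
t 21.5 q [ 0.64  0.54 -1.15  2.13  1.33  0.66 -1.73]
target [540. 298. 245.] row [ 263.6 -148.4   52.4] [ 0.556 -0.926  1.318] rows>= 9.1
[-0.14  1.01 -0.84  1.13  0.33  1.57 -2.63] 3.1121264258141916e-06
```

```bash
python3 inch.py '[[88,60,-30,0,0.06,-0.1,0.14],[88,130,-74,26,0.28,-0.46,0.66],[88,130,-74,26,0.28,-0.46,0.66],[88,263.6,-148.4,52.4,0.556,-0.926,1.318],[88,263.6,-148.4,52.4,0.556,-0.926,1.318],[88,263.6,-148.4,52.4,0.556,-0.926,1.318],[88,263.6,-148.4,52.4,0.556,-0.926,1.318],[88,263.6,-148.4,52.4,0.556,-0.926,1.318]]' >/dev/null;  python3 inch.py '[[88,0,0,0,0,0,0]]'
python3 - <<'E'
import go
from sim import *
go.TH=np.radians(62);go.ZG=28.
P,T=go.lidpose("r",90);Q,_=go.lidpose("r",0);go.rows((P,T),(Q,T))
q=env.state()["q"];q,e=path(q,Q,R.from_matrix(T),16);print(q.round(2),e)
E
```

```text
t: 22.62
tcp_pos: [542.7, 296.1, 243.5]
tool_rot: [0.982, -0.014, -0.185, 0.029]
force: [-0.1, -0.7, -0.2]
width: 88.2
gripper_force: 0.0
t 22.62 q [-0.15  0.98 -0.87  1.19  0.44  1.54 -2.54]
target [540. 298. 205.] row [11.1 -4.4 37.2] [ 0.066 -0.113  0.158] rows>= 1.1
target [498. 301. 125.] row [  1.4 -11.1 126.4] [ 0.066 -0.113  0.158] rows>= 2.0
[-0.14  1.09 -0.78  1.36  0.36  1.27 -2.66] 0.0009793371480019124
```

```bash
python3 inch.py '[[88,11.1,-4.4,37.2,0.066,-0.113,0.158],[88,11.1,-4.4,37.2,0.066,-0.113,0.158],[88,11.1,-4.4,37.2,0.066,-0.113,0.158],[88,11.1,-4.4,37.2,0.066,-0.113,0.158]]' >/dev/null
python3 - <<'E'
import go
from h import *
go.TH=np.radians(62);go.ZG=28.
P,T=go.lidpose("r",90);Q,_=go.lidpose("r",0);go.rows((P,T),(Q,T))
print(env.state()["tcp_pos"])
E
```

```text
t 23.12 q [-0.14  1.04 -0.83  1.17  0.34  1.5  -2.63]
target [540. 298. 205.] row [4.4 2.8 2.6] [-0.002 -0.003  0.007] rows>= 0.1
target [498. 301. 125.] row [ 4.1  3.  92.6] [-0.002 -0.003  0.007] rows>= 1.5
[537.4082694  301.69441968 208.78541036]
```

```bash
python3 inch.py '[[88,0,0,0,0,0,0],[88,0,0,0,0,0,0]]' >/dev/null
python3 - <<'E'
import go
from h import *
go.TH=np.radians(62);go.ZG=28.
P,T=go.lidpose("r",90);Q,_=go.lidpose("r",0);go.rows((P,T),(Q,T))
print(env.state()["tcp_pos"])
E
```

```text
t 23.38 q [-0.13  1.04 -0.83  1.17  0.34  1.5  -2.63]
target [540. 298. 205.] row [3.1 1.8 1.5] [-0.001 -0.002  0.003] rows>= 0.1
target [498. 301. 125.] row [ 3.   1.9 91.5] [-0.001 -0.002  0.003] rows>= 1.5
[537.81567166 300.4991003  207.30110248]
```

```bash
python3 inch.py '[[88,3,1.9,45,0,0,0],[60,3,1.9,65,0,0,0],[50,3,1.9,82,0,0,0],[50,3,1.9,91.5,0,0,0],[50,3,1.9,91.5,0,0,0],[50,3,1.9,91.5,0,0,0]]'
python3 - <<'E'
import go
from h import *
go.TH=np.radians(62);go.ZG=28.
Q,T=go.lidpose("r",0);go.rows((Q,T))
E
python3 inch.py '[[0,0,0,0,0,0,0],[0,0,0,0,0,0,0],[0,0,0,0,0,0,0],[0,0,0,0,0,0,0],[0,0,0,0,0,0,0],[0,0,0,0,0,0,0]]'
python3 - <<'E'
import go
from h import *
go.TH=np.radians(62);go.ZG=28.
Q,T=go.lidpose("r",0);go.rows((Q,T))
T=R.from_quat(env.state()["tool_rot"]);M=np.array(go.s["r"]["M"])
print("lid z in tool",T.inv().apply(M[:,2]),"world up in tool",T.inv().apply([0,0,1]))
E
```

```text
t: 24.12
tcp_pos: [498.7, 300.7, 124.7]
tool_rot: [0.967, -0.099, -0.236, 0.009]
force: [0.5, 0.0, -0.2]
width: 50.6
gripper_force: 0.0
t 24.12 q [-0.15  1.07 -0.74  1.36  0.33  1.26 -2.63]
target [498. 301. 125.] row [-0.6  0.1  0.2] [-0.002 -0.001  0.001] rows>= 0.0
t: 24.88
tcp_pos: [498.4, 300.6, 124.3]
tool_rot: [0.967, -0.099, -0.236, 0.009]
force: [0.6, 0.5, 0.8]
width: 14.2
gripper_force: 29.5
t 24.88 q [-0.15  1.07 -0.74  1.37  0.33  1.26 -2.63]
target [498. 301. 125.] row [-0.4 -0.  -0.4] [-0.002 -0.001  0.002] rows>= 0.0
lid z in tool [-0.88246442 -0.00240001 -0.47037304] world up in tool [-0.45497018  0.06390199 -0.88821094]
```

The red tab is gripped at 14.2 mm. I'll lift along the canister axis, then up.

```bash
python3 inch.py '[[0,-4.4,0,-2.4,0,0,0],[0,-8.8,0,-4.7,0,0,0],[0,-17.6,0,-9.4,0,0,0],[0,-35,0,-19,0,0,0],[0,-50,4,-60,0,0,0],[0,-75,7,-110,0,0,0],[0,-90,9,-145,0,0,0],[0,-90,9,-145,0,0,0]]'
python3 -c "
from sp import *
sp(0,[555,40,325])"
```

```text
t: 25.88
tcp_pos: [484.8, 306.7, 298.3]
tool_rot: [0.967, -0.098, -0.234, 0.007]
force: [-0.3, -0.2, -1.4]
width: 13.7
gripper_force: 29.6
t 25.88 q [-0.17  0.86 -0.76  1.26  0.19  1.51 -2.63]
target [555.  40. 325.] row [100.5 250.1 -64.2] [0.172 0.981 0.   ] rows>= 5.3
```

```bash
python3 -c "
from sp import *
sp(-.6,[555,20,325])"
```

```text
t 25.88 q [-0.17  0.86 -0.76  1.26  0.19  1.51 -2.63]
target [555.  20. 325.] row [104.4 269.7 -64.9] [-0.128  1.002 -0.549] rows>= 6.1
```

```bash
python3 inch.py '[[0,17,45,-20,-0.02,0.16,-0.09],[0,104.4,269.7,-64.9,-0.128,1.002,-0.549],[0,104.4,269.7,-64.9,-0.128,1.002,-0.549],[0,104.4,269.7,-64.9,-0.128,1.002,-0.549],[0,104.4,269.7,-64.9,-0.128,1.002,-0.549],[0,104.4,269.7,-64.9,-0.128,1.002,-0.549],[0,104.4,269.7,-64.9,-0.128,1.002,-0.549],[0,104.4,269.7,-64.9,-0.128,1.002,-0.549]]'
python3 -c "from station import env;print(env.state()['q'].round(2))"
python3 inch.py '[[0,0,0,0,0,0,-0.18],[0,0,0,0,0,0,-0.36],[0,0,0,0,0,0,-0.54],[0,0,0,0,0,0,-0.72],[0,0,0,0,0,0,-0.9],[0,0,0,0,0,0,-1.08],[0,0,0,0,0,0,-1.26],[0,0,0,0,0,0,-1.44]]'
python3 -c "from station import env;print(env.state()['q'].round(2))"
```

```text
t: 26.88
tcp_pos: [552.5, 17.6, 320.5]
tool_rot: [0.949, 0.187, 0.249, 0.052]
force: [0.5, -0.9, -1.3]
width: 13.4
gripper_force: 29.6
[ 0.29  0.38 -0.63  2.15  1.14  0.38 -2.46]
t: 27.88
tcp_pos: [554.8, 18.8, 321.4]
tool_rot: [0.588, 0.768, 0.154, 0.204]
force: [-0.0, 0.6, -1.5]
width: 13.5
gripper_force: 29.6
[ 0.45  0.43 -0.89  2.14  1.24  0.51 -1.1 ]
```

```bash
python3 inch.py '[[0,0,0,0,0,0,-0.18],[0,0,0,0,0,0,-0.36],[0,0,0,0,0,0,-0.54],[0,0,0,0,0,0,-0.72],[0,0,0,0,0,0,-0.9],[0,0,0,0,0,0,-1.08],[0,0,0,0,0,0,-1.26],[0,0,0,0,0,0,-1.44]]' >/dev/null
python3 inch.py '[[0,0,0,0,0,0,-0.18],[0,0,0,0,0,0,-0.36],[0,0,0,0,0,0,-0.54],[0,0,0,0,0,0,-0.72],[0,0,0,0,0,0,-0.9],[0,0,0,0,0,0,-1.08],[0,0,0,0,0,0,-1.26],[0,0,0,0,0,0,-1.44]]'
python3 - <<'E'
import go
from sim import *
go.TH=np.radians(62);go.ZG=28.
go.rows(go.slot(-45,200))
q=env.state()["q"]
for u in(200,80,0):
    P,T=go.slot(-45,u);q,e=path(q,P,R.from_matrix(T),16);print(q.round(2),round(e,4))
E
```

```text
t: 29.88
tcp_pos: [554.7, 18.7, 321.4]
tool_rot: [0.684, -0.683, 0.182, -0.179]
force: [-0.4, -0.3, -1.6]
width: 13.6
gripper_force: 29.6
t 29.88 q [ 0.63  0.56 -1.23  2.13  1.33  0.74  1.7 ]
target [496.  13. 249.] row [ 4.9 87.3 34. ] [-0.093  0.051 -1.389] rows>= 7.4
[ 0.49  0.62 -1.17  2.34  1.57  0.86  2.66] 0.0252
[ 0.37  0.94 -1.08  2.47  1.94  1.11  2.34] 0.0003
[ 0.32  1.16 -1.01  2.49  2.12  1.27  2.23] 0.0001
```

```bash
python3 inch.py '[[0,1,10,0,-0.01,0.006,-0.17],[0,4.9,87.3,34,-0.093,0.051,-1.389],[0,4.9,87.3,34,-0.093,0.051,-1.389],[0,4.9,87.3,34,-0.093,0.051,-1.389],[0,4.9,87.3,34,-0.093,0.051,-1.389],[0,4.9,87.3,34,-0.093,0.051,-1.389],[0,4.9,87.3,34,-0.093,0.051,-1.389],[0,4.9,87.3,34,-0.093,0.051,-1.389]]' >/dev/null; python3 inch.py '[[0,0,0,0,0,0,0],[0,0,0,0,0,0,0]]'
python3 - <<'E'
import go
from h import *
go.TH=np.radians(62);go.ZG=28.
go.rows(go.slot(-45,200),go.slot(-45,130),go.slot(-45,70))
E
```

```text
t: 31.12
tcp_pos: [496.0, 13.6, 248.9]
tool_rot: [0.965, -0.101, 0.241, 0.024]
force: [-0.4, 0.5, -1.4]
width: 13.8
gripper_force: 29.6
t 31.12 q [ 0.43  0.58 -1.07  2.35  1.59  0.79  2.66]
target [496.  13. 249.] row [-0.4  0.2 -0.1] [-0.    -0.001 -0.005] rows>= 0.0
target [496.  13. 179.] row [-33.3   0.4  61.7] [-0.    -0.001 -0.005] rows>= 1.1
target [496.  13. 119.] row [-61.6   0.6 114.6] [-0.    -0.001 -0.005] rows>= 2.1
```

```bash
python3 inch.py '[[0,-20,0.2,38,0,0,-0.005],[0,-40,0.4,76,0,0,-0.005],[0,-55,0.6,102,0,0,-0.005],[0,-61.6,0.6,114.6,0,0,-0.005],[0,-61.6,0.6,114.6,0,0,-0.005],[0,-61.6,0.6,114.6,0,0,-0.005]]'
python3 - <<'E'
import go,chk
from h import *
go.TH=np.radians(62);go.ZG=28.
go.rows(go.slot(-45,70),go.slot(-45,5))
for n in("side","top"): cv2.imwrite(f"pics/{n}5.png",env.grab_frame(n)[:,:,::-1])
print(proj("side",go.slot(-45,70)[0]))
chk.check('side','r',(280,232),-45,70,'side5')
s_=cv2.imread("pics/side5.png")[190:320,235:375];cv2.imwrite("pics/a5.png",cv2.resize(s_,(640,594),interpolation=cv2.INTER_CUBIC))
E
```

```text
t: 31.88
tcp_pos: [496.0, 13.3, 119.5]
tool_rot: [0.965, -0.099, 0.242, 0.024]
force: [-0.2, -0.4, -1.7]
width: 13.9
gripper_force: 29.7
t 31.88 q [ 0.3   0.94 -0.99  2.48  2.01  1.08  2.24]
target [496.  13. 119.] row [-0.8 -0.1  0.4] [-0.    -0.003 -0.   ] rows>= 0.0
target [496.  13.  54.] row [-31.5  -0.   57.7] [-0.    -0.003 -0.   ] rows>= 1.1
[[264.24978524 240.63159895]]
dx dz pitch yaw [-0.425  3.483  0.014  0.045] iou 0.912
```

View pics/a5.png

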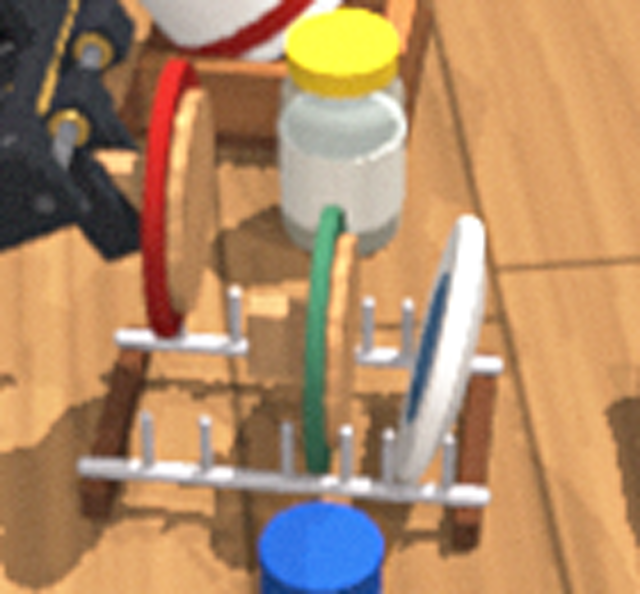

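The red lid hangs upright above the front slot. It sits about 2 mm too far forward compared with where the green one was, so I'll shift it 2.5 mm to the rear and lower it.

```bash
python3 inch.py '[[0,2.2,0,1.2,0,0,0],[0,-5,0,14.4,0,0,0],[0,-12,0,27.7,0,0,0],[0,-19,0,41,0,0,0],[0,-24,0,50.4,0,0,0],[0,-26,0,54.2,0,0,0],[0,-26,0,54.2,0,0,0]]'
python3 inch.py '[[0,-0.5,0,0.9,0,0,0],[0,-0.9,0,1.8,0,0,0],[0,-1.4,0,2.6,0,0,0],[0,-1.9,0,3.5,0,0,0],[0,-1.9,0,3.5,0,0,0]]'
```

```text
t: 32.85
tcp_pos: [498.3, 12.7, 59.0]
tool_rot: [0.965, -0.098, 0.242, 0.025]
force: [0.4, 0.3, -1.5]
width: 13.8
gripper_force: 29.7
t: 33.48
tcp_pos: [498.1, 12.7, 54.9]
tool_rot: [0.965, -0.098, 0.242, 0.025]
force: [-0.2, 1.5, -1.5]
width: 13.5
gripper_force: 29.7
```

```bash
python3 - <<'E'
import go
from h import *
go.TH=np.radians(62);go.ZG=28.
go.rows(go.slot(-45,0))
E
```

```text
t 33.48 q [ 0.27  1.12 -0.94  2.49  2.15  1.22  2.16]
target [496.  13.  49.] row [-5.3 -0.2  4.1] [-0.    -0.002 -0.   ] rows>= 0.1
```

```bash
for k in 1; do python3 inch.py '[[0,-0.5,0,0.9,0,0,0],[0,-0.9,0,1.8,0,0,0],[0,-1.4,0,2.6,0,0,0],[0,-1.4,0,2.6,0,0,0]]'|grep -E "tcp|force:"; done
python3 inch.py '[[0,-0.5,0,0.9,0,0,0],[0,-0.5,0,0.9,0,0,0]]'|grep -E "tcp|force:"
python3 inch.py '[[0,-0.5,0,0.9,0,0,0],[0,-0.5,0,0.9,0,0,0]]'|grep -E "tcp|force:"
```

```text
tcp_pos: [498.1, 12.7, 51.9]
force: [-0.8, -0.5, -1.7]
gripper_force: 29.7
tcp_pos: [498.1, 12.6, 50.9]
force: [0.1, -0.3, -1.4]
gripper_force: 29.7
tcp_pos: [498.1, 12.7, 49.9]
force: [0.2, 0.1, -2.2]
gripper_force: 29.7
```

```bash
python3 inch.py '[[0,-0.5,0,0.9,0,0,0],[0,-0.5,0,0.9,0,0,0]]'|grep -E "tcp|force:"
python3 inch.py '[[0,-0.5,0,0.9,0,0,0],[0,-0.5,0,0.9,0,0,0]]'|grep -E "tcp|force:"
```

```text
tcp_pos: [498.2, 12.8, 48.9]
force: [0.0, 0.8, -1.4]
gripper_force: 29.7
tcp_pos: [498.5, 13.1, 48.2]
force: [-0.3, 1.4, 2.4]
gripper_force: 29.7
```

Light contact. I'll release and back off.

```bash
python3 inch.py '[[20,0,0,0,0,0,0],[28,0,0,0,0,0,0],[28,0,0,0,0,0,0],[28,0,0,0,0,0,0]]'|grep -E "tcp|force:|width"; python3 inch.py '[[28,0,0,-8,0,0,0],[28,0,0,-20,0,0,0],[28,0,0,-40,0,0,0],[28,0,0,-75,0,0,0],[28,0,0,-110,0,0,0],[28,0,0,-150,0,0,0],[28,0,0,-180,0,0,0],[28,0,0,-180,0,0,0]]'
python3 - <<'E'
import go,chk
from h import *
for n in("side","top"): cv2.imwrite(f"pics/{n}6.png",env.grab_frame(n)[:,:,::-1])
chk.check('side','g',(304,268),15,0,'side6');chk.check('side','r',(280,264),-45,0,'side6')
s_=cv2.imread("pics/side6.png")[190:320,235:375];t_=cv2.imread("pics/top6.png")[205:335,260:400]
cv2.imwrite("pics/a6.png",np.hstack([cv2.resize(i,(400,371),interpolation=cv2.INTER_CUBIC) for i in(s_,t_)]))
E
```

```text
tcp_pos: [498.1, 12.6, 47.9]
force: [-0.2, -0.4, 0.2]
width: 28.1
gripper_force: 0.0
t: 36.48
tcp_pos: [426.7, 31.9, 215.3]
tool_rot: [0.966, -0.099, 0.239, 0.027]
force: [-0.5, 0.2, -0.0]
width: 27.8
gripper_force: 0.0
dx dz pitch yaw [ 2.899 -1.614  0.019  0.04 ] iou 0.903
dx dz pitch yaw [1.944 0.231 0.019 0.04 ] iou 0.912
```

View pics/a6.png

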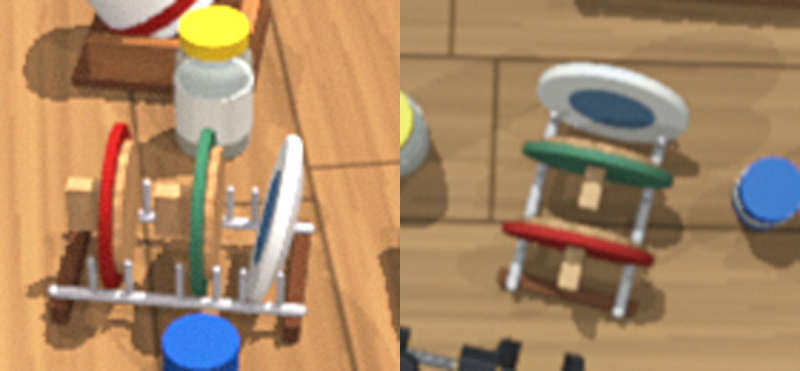

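Both lids stand upright in their slots with their tabs to the front, and the gripper is clear. The saucer, jar and tin look undisturbed, so I'll hand in.

```bash
python3 -c "from station import env;print(env.sign_off())"
```

```text
the job is handed in; nothing more can be done
None
```

The job is handed in: the green lid stands in the middle slot and the red lid in the front slot, both upright with handles facing the open front and the gripper clear, though sign-off returned no verdict.

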